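Demould the castings and pack the linkage fitting kit

TASK

The casting die on the bench has just been opened. Push its ejector lever right down so that the castings rise, lift every casting out, and press each one and the combination pliers lying on the bench fully home into their own shaped cutouts in the insert of the kit case. Then swing the case's hold-down bar over the castings and press its end down until it clips under the spring catch; leave the other things on the bench where they are.

Things in the scene. Friction and masses are not known exactly. Their poses are not given: they have to be found in the camera images.
- link_mid (a point): Link: centre of its spine, 9 mm above its underside. Bare aluminium casting, 18 mm thick, 0.16 kg, may be absent. Straight spine 24 mm wide (own x) along own y, with a round eye 32 mm across at each end (eye centres y = -58 and 58 mm), 148 mm long in all. Own z up. Grip across the spine's middle
- tee_mid (a point): Tee: centre of its spine, 9 mm above its underside. Bare aluminium casting, 18 mm thick, 0.16 kg, may be absent. Spine 24 mm wide (own x), 148 mm long along own y (-74 to 74 mm), with a cross head 48 mm wide (x -24 to 24 mm) and 24 mm long at the +y end. Own z up. Grip across the spine's middle
- angle_mid (a point): Angle (L shape): centre of its spine, 9 mm above its underside. Bare aluminium casting, 18 mm thick, 0.16 kg, may be absent. Spine 24 mm wide (own x), 148 mm long along own y (-74 to 74 mm), with a foot 24 mm long at the -y end that reaches out to x = +26 mm on that side only. Own z up. Grip across the spine's middle
- pliers_grip (a point): Combination pliers (red grips, 182 mm long, 15 mm thick, 0.19 kg), flat on the bench between die and case: place to take both grips together, 52 to 56 mm across (own x), 7.6 mm above the underside. Own y points to the grip ends (63 mm away), jaw tips 119 mm to -y; z up. The blue pliers in the tray stay there
- kit_case: Black kit case, fixed, 289 x 222 mm, 33 mm high at its rim, with a rigid grey insert (top 30 mm above the bench) that has one cutout per item. Origin: at bench level, mid-width of the finger channel, a slot 36 mm wide along the case's x that crosses all cutouts and lets fingers down to 10 mm above the bench beside each item's middle; x to the back, z up
- seat_link (a point): Where link_mid lies when the link is home in the case, with the axes the link then has. Casting cutouts: 12 mm deep (a casting home stands 6 mm proud of the insert), 2 mm clear all round. Four sprung rounded pads in the long sides grip the part: merely laid in, it stops 5 to 7 mm too high
- seat_tee (a point): Where tee_mid lies when the tee is home, with the axes the tee then has. To overcome the sprung pads of a cutout takes a push of some 8 to 20 N straight down on the middle of the part; friction then holds it
- seat_angle (a point): Where angle_mid lies when the angle is home, with the axes the angle then has. The seats stand side by side along the case's x, all with their middles over the finger channel: pliers at the front, tee 68 mm behind, link 50 mm on, angle 50 mm on
- seat_pliers (a point): Where pliers_grip lies when the pliers are home, with the axes the pliers then have. This cutout is 9 mm deep (pliers home stand 6 mm proud), 2.5 mm clear of the grips, with sprung pads like the others: laid in, the pliers stop 3 to 5 mm too high
- hold_bar (a joint): Hold-down bar, rad: 0 = down and clipped, grows as it is raised. Starts upright and stays where it is put (stiff hinge, 1 N at its end). Flat steel, 16 x 8 mm; when down it lies over the castings, 58 mm to the -y side of their middles, 2.5 mm above those that are home; a casting standing too high stops it
- bar_lug (a point): Middle of the round cross lug at the free end of the bar, 12 mm in diameter, 22 mm long (along the case's y). At about 0.09 rad it meets the spring catch, a steel leaf at the front of its path; a push straight down of 8 to 20 N on the lug snaps it under the catch, which keeps it
- bar_hinge (a point): Hinge axis of the bar, at the back of the case, 42.5 mm above the bench, along this point's y. The lug lies 171 mm from it, towards the case's -x when the bar is down and upwards when the bar is at 1.57
- casting_die: Steel casting die, fixed, 164 x 184 mm, top face 66 mm above the bench; origin at bench level under its middle; z up. Castings lie in cavities (1.5 mm clear all round) flush with its top face, too deep to be gripped until ejected; then 4 mm of them remain inside. From front to back (x -50, 0, +50 mm): link, angle, tee
- ejector_lever (a joint): Ejector lever on the die's +y side, rad: 0 = up as at the start, 0.6 = right down. Pushing it down raises the castings by 23 mm per rad (14 mm in all). It takes 6 to 9 N at its grip and stays where it is left
- lever_grip (a point): Middle of the lever's black rubber grip, on its centre line: 20 mm in diameter, 58 mm long along the lever, 113 mm from the pivot
- lever_pivot (a point): Pivot of the lever, 46 mm above the bench, axis along this point's y. From it the lever points to the die's -x, 0.5 rad above level when up and 0.1 rad below level when right down
- oil_can: Green oil can, a bystander, 156 mm tall, origin under its middle
- caliper: Digital caliper, a bystander, 215 mm long, lying flat
Not all that is in view belongs to the job. What is shaped like the part that bears link_mid but turquoise is not meant. Of the things that look like the part that bears pliers_grip, the larger one is meant.

How it is judged:
By the outcome, as a careful person would: the job done as asked, in the order asked, and still so for the second after the job is handed in, with the robot touching nothing.
Of link, tee, angle only 2 to 3 are there at a start; the rules pass over those that are not, and their reading is None.
At some moment in a run one of pliers may be knocked a few centimetres aside while the robot is not near it.
It also fails if it takes over 210 s, if anything falls off the work surface, if the arm or the gripper's body presses on something with over 40 N, if the wrist force passes 120 N, or if a joint passes its speed limit or range.

ROBOT

A 6-joint arm with a two-finger parallel gripper is mounted at the origin on a cart in front of the work surface, level with it; the furniture and walls round the work are solid. World frame = base frame: x ahead of the robot, y to its left, z up, the work surface at z = 0. Lengths are in mm, angles in rad, forces in N, time in s.
With the tool pointing down it reaches from about 325 to 1000 mm from the base axis. Payload 5.1 kg.
Tool frame: the origin (TCP) lies between the finger pads; the fingertips stand bot.tip_reach ahead of it and the grasp point (between the pads) lies 3 mm ahead of it (bot.tip_reach is the distance from the TCP to the fingertips, in mm); z points along the fingers, y is the line along which they close (so a half turn about z gives the same grasp; the last joint's range is limited). The gripper opens to 85 mm and grips with 20 to 120 N. Pads are 22 mm wide; open, the fingers measure 114 mm over their backs; the gripper's body (76 mm by 85 mm) begins 54 mm behind the grasp point. The pads swing forward as they close: fully open they stand 13 mm farther back than shut.
Start: joints at [1.244, 0.124, 1.65, -0, 1.367, -0.083], TCP at [156.927, 630.761, 253.322] pointing down, gripper open.
Joint ranges: [-2.61, 2.61], [-1.02, 2.33], [0.03, 2.71], [-1.35, 4.49], [0.32, 2.68], [-2.91, 2.91]. Speed limits (rad/s): [2.57, 2.57, 3.14, 3.14, 3.14, 3.14].

INTERFACE

Orientations are given as a rotation vector (axis times angle).
In Python, from plant import bot gives the robot as it stands.
- The arm moves only by the tool servo_tool, never from a script. Its argument "plan" is a list that holds one entry, the list of rows, each a list of 6 numbers: the shift along the tool's x, y, z in m, then the turn, a rotation vector about the tool's x, y, z in degrees. In form: [[[tx, ty, tz, rx, ry, rz], ...]]. A call has 1 to 8 rows; each row is the pose to reach, as a shift and turn from the pose commanded when the call began, along the tool's axes at that moment; what a row does not reach only later rows make up. A row lasts 1/8 s, in which the tool goes at most 62.5 mm and 10.7 degrees, less where a joint would pass 70% of its speed; a pose out of reach is approached as far as the arm can. A call with a gripper value outside its range is refused whole. "fingers" is the closure, from 0 (fully open) to 1 (shut), set as the call begins (left out, the last holds). The fingers move at their own pace and stop on an object; "squeeze" is the grip in N (left out, the last holds). Time passes only in rows, so rows that repeat a pose let the fingers close. It gives the time, the measured TCP pose, the force, the opening and the grip force at its end, in the units of the state.
- bot.get_obs(): the state, without advancing time (a new reading comes with each control period).
- bot.capture(name): name is "side" or "top"; returns (picture, depth): 420x560x3 uint8, red, green, blue; 420x560 float32, mm along the optical axis (not along the pixel's ray), 0 where there is no reading.
- bot.camera_params(name): a dict with "K" (3x3 intrinsics, pixels), "rvec" (rotation vector, rad) and "tvec" (3), from world to camera coordinates, as OpenCV has them. Camera axes: x right, y down, z forward; pixel columns grow to the right and rows downward; lengths in mm; the calibration is good to about 2 mm. A picture is of the moment at which its call begins. camera_params takes no time and is no camera call.
- bot.job_done(): hands the job in; it is judged then, once.
The state is a dict: "clock": time; "joint_positions": joint angles; "dq": joint speeds; "effort": joint torques, N m; "tcp_pos": TCP position; "eef_rot": TCP orientation; "ft_force": force on the tool from outside, world axes, zero at the start; "ft_torque": the same for the moment, N m; "grip_width": finger opening in mm; "finger_force": force on a finger pad.
Only numpy, scipy, OpenCV 4.12 (cv2) and the standard library are available. Lean on these libraries where they do the work, as an engineer would, in place of code of your own. Each camera call takes 0.05 s, during which the arm holds its last target. There are 200 camera calls.

## Working session

There is one attempt and no reset: what is moved stays moved. The work goes in short steps, Python scripts to look and compute and a tool call to move; the robot and the scene stay as the last step left them, time stands still between calls to the robot, and variables do not carry over. Pictures are saved under pics/ and viewed, at most 14 in all, crops included, and the job is handed in when it is done.

Besides the shell and the picture viewer there is one more tool, called after "Request:" in YAML: its name, and indented under it one key for each argument. servo_tool: Moves the arm, as the interface text tells. Its arguments: {"type":"object","properties":{"plan":{"type":"array"},"fingers":{"type":"number"},"squeeze":{"type":"number"}},"required":["plan"]}

```bash
mkdir -p pics; ls; cat > h.py <<'E'
import numpy as np, cv2
from scipy.spatial.transform import Rotation as R
from plant import bot
def cam(n):
    p=bot.camera_params(n); K=np.array(p['K'],float); M=R.from_rotvec(np.ravel(p['rvec'])).as_matrix(); return K,M,np.ravel(p['tvec']).astype(float)
def shot(n,f=None):
    im,d=bot.capture(n)
    if f: cv2.imwrite('pics/'+f,im[:,:,::-1])
    np.savez('/tmp/%s.npz'%n,im=im,d=d); return im,d
def plane(n,uv,z):
    K,M,t=cam(n); uv=np.atleast_2d(uv); r=(M.T@np.linalg.inv(K)@np.c_[uv,np.ones(len(uv))].T).T; c=-M.T@t
    return c+r*((z-c[2])/r[:,2])[:,None]
def cloud(n,d):
    K,M,t=cam(n); v,u=np.mgrid[:d.shape[0],:d.shape[1]]
    r=np.stack([u,v,np.ones_like(u)],-1)@np.linalg.inv(K).T*d[...,None]
    return (r-t)@M
def proj(n,X):
    K,M,t=cam(n); q=(np.atleast_2d(X)@M.T+t)@K.T; return q[:,:2]/q[:,2:]
E
python3 - <<'E'
from h import *
for n in('top','side'):
    shot(n,n+'0.png'); K,M,t=cam(n); print(n,K.round(1).tolist(),(-M.T@t).round(),M[2].round(2))
o=bot.get_obs(); print({k:np.round(v,3).tolist() for k,v in o.items()},bot.tip_reach)
E
```

```text
pics
top [[426.4, 0.0, 278.3], [0.0, 426.4, 211.8], [0.0, 0.0, 1.0]] [ 273.  194. 1433.] [ 0.2   0.02 -0.98]
side [[479.2, 0.0, 273.1], [0.0, 479.2, 208.9], [0.0, 0.0, 1.0]] [1758. -484. 1010.] [-0.72  0.42 -0.55]
{'clock': 0.1, 'joint_positions': [1.244, 0.124, 1.652, -0.0, 1.367, -0.083], 'dq': [-0.0, -0.001, -0.004, -0.0, -0.001, -0.0], 'effort': [0.0, -42.493, -36.666, -0.0, 0.004, 0.0], 'tcp_pos': [156.779, 630.281, 252.162], 'eef_rot': [-0.382, -3.118, 0.003], 'ft_force': [-0.146, -0.662, -1.283], 'ft_torque': [0.038, 0.011, -0.004], 'finger_force': 0.0, 'grip_width': 85.595} 22.0
```

View pics/top0.png

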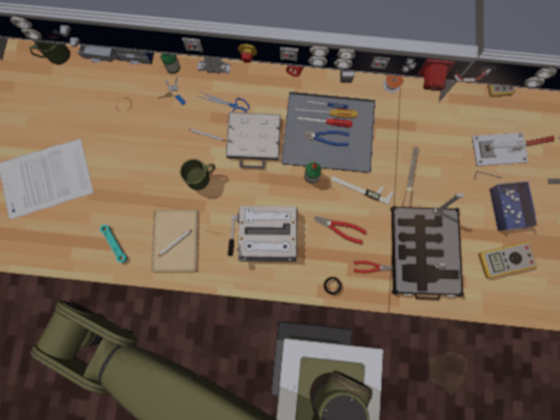

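View pics/side0.png

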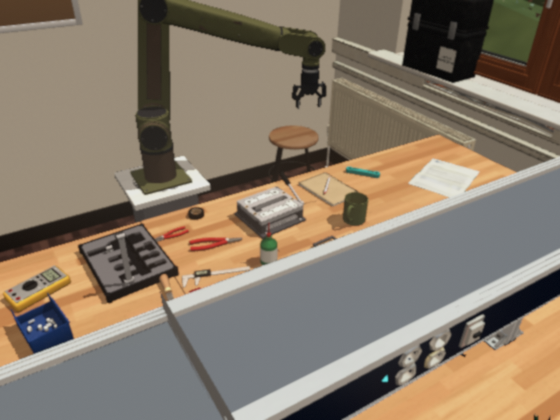

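Overview: die at about (268,234) in the top view with bright link (front) and tee (back), middle (angle) cavity seems empty; case at (427,251), red pliers large at (341,229), small at (373,267); lever grip black at (231,246).

```bash
python3 - <<'E'
from h import *
t=np.load('/tmp/top.npz')['im']; s=np.load('/tmp/side.npz')['im']
a=cv2.resize(t[180:302,218:474],(800,381),interpolation=cv2.INTER_CUBIC)
b=cv2.resize(s[170:310,70:310],(376,219),interpolation=cv2.INTER_CUBIC)
c=cv2.resize(s[175:245,225:315],(282,219),interpolation=cv2.INTER_CUBIC)
cv2.imwrite('pics/z1.png',np.vstack([a,np.hstack([b,c,np.zeros((219,142,3),np.uint8)])])[:,:,::-1])
P=cloud('top',np.load('/tmp/top.npz')['d'])
# die top plateau, case plateau
def rect(m,name):
    k,l,st,_=cv2.connectedComponentsWithStats(m.astype(np.uint8)); i=1+np.argmax(st[1:,4]); p=P[l==i]
    print(name,st[i],'med z',np.median(p[:,2]).round(1),'rect',cv2.minAreaRect(p[:,:2].astype(np.float32)))
v,u=np.mgrid[:420,:560]
die=(abs(u-268)<38)&(abs(v-234)<35); rect(die&(P[...,2]>57)&(P[...,2]<75),'die')
cs=(abs(u-427)<45)&(abs(v-251)<55); rect(cs&(P[...,2]>24)&(P[...,2]<40),'case')
rect(cs&(P[...,2]>60),'bar'); q=P[cs&(P[...,2]>60)]; print(q[np.argsort(q[:,2])[::-6]].round()[:12])
lv=(u>222)&(u<242)&(v>210)&(v<260)&(P[...,2]>40); print('lever',[(int(a),int(b))+tuple(P[b,a].round()) for b,a in zip(*np.where(lv))][::4])
hsv=cv2.cvtColor(t,cv2.COLOR_RGB2HSV); red=((hsv[...,0]<8)|(hsv[...,0]>172))&(hsv[...,1]>140)&(hsv[...,2]>60)&(u>305)&(u<395)&(v>205)&(v<280)
rect(red,'plred')
E
```

```text
die [ 235  206   63   51 2393] med z 65.6 rect ((486.86761474609375, 253.335205078125), (164.54847717285156, 203.33847045898438), 4.995481491088867)
case [ 392  197   73  100 3620] med z 30.4 rect ((498.8288879394531, -281.48065185546875), (325.3930358886719, 230.98562622070312), 4.016148567199707)
bar [438 197  23  13 105] med z 140.9 rect ((621.2978515625, -308.8685302734375), (17.736400604248047, 13.220154762268066), 84.34397888183594)
[[ 273.  194. 1433.]
 [ 273.  194. 1433.]
 [ 273.  194. 1433.]
 [ 273.  194. 1433.]
 [ 273.  194. 1433.]
 [ 273.  194. 1433.]
 [ 624. -308.  201.]
 [ 623. -303.  190.]
 [ 621. -306.  185.]
 [ 623. -303.  177.]
 [ 627. -302.  171.]
 [ 621. -306.  161.]]
lever [(239, 211, np.float64(542.0), np.float64(348.0), np.float64(59.0)), (240, 212, np.float64(536.0), np.float64(343.0), np.float64(73.0)), (240, 213, np.float64(534.0), np.float64(343.0), np.float64(68.0)), (240, 214, np.float64(531.0), np.float64(343.0), np.float64(65.0)), (234, 215, np.float64(527.0), np.float64(363.0), np.float64(58.0)), (240, 215, np.float64(528.0), np.float64(342.0), np.float
[... 4850 characters left out ...]
23.0)), (241, 252, np.float64(408.0), np.float64(324.0), np.float64(70.0)), (230, 253, np.float64(396.0), np.float64(352.0), np.float64(122.0)), (239, 253, np.float64(404.0), np.float64(330.0), np.float64(63.0)), (229, 254, np.float64(393.0), np.float64(355.0), np.float64(118.0)), (233, 254, np.float64(395.0), np.float64(344.0), np.float64(111.0)), (228, 255, np.float64(390.0), np.float64(359.0), np.float64(109.0)), (232, 255, np.float64(391.0), np.float64(347.0), np.float64(111.0)), (241, 256, np.float64(397.0), np.float64(325.0), np.float64(41.0))]
plred [329 221  37  23 267] med z 14.2 rect ((524.3290405273438, -17.68016815185547), (120.7089614868164, 55.21299743652344), 69.5998306274414)
```

View pics/z1.png

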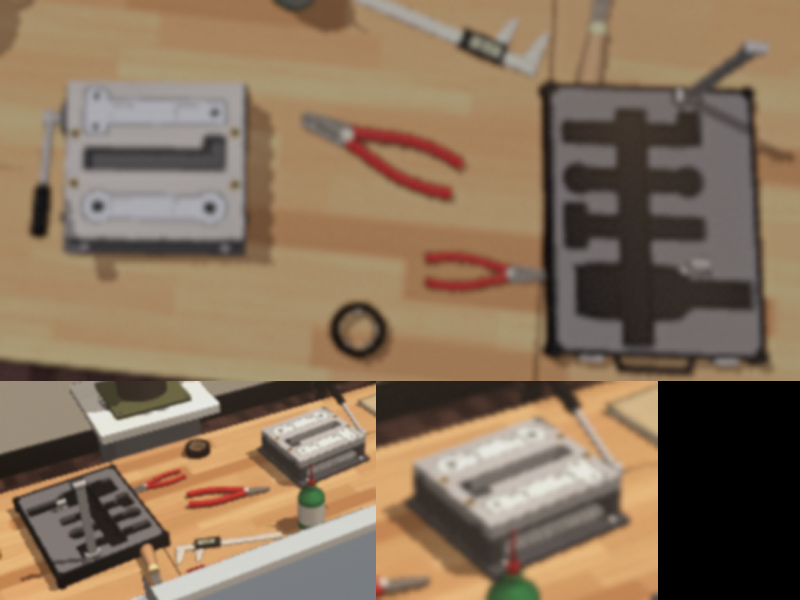

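Zoom shows: tee (back) and link (front) present, angle absent (dark L); lever grip at zoom (40,210); case cutouts front→back pliers, tee, link, angle, heads at +y (left). Refining the case and castings.

```bash
cat >> h.py <<'E'
S=6
def up(im,u0,u1,v0,v1):
    return cv2.resize(im[v0:v1,u0:u1],None,fx=S,fy=S,interpolation=cv2.INTER_CUBIC)
def topix(p,u0,v0): return (np.asarray(p,float)+.5)/S-.5+[u0,v0]
def go(x,y,z,yaw,o=None):
    "tool shift (m) and yaw turn (deg) from measured pose to world target; yaw = world angle of tool y axis, tool down"
    o=o or bot.get_obs(); M=R.from_rotvec(o['eef_rot']).as_matrix()
    yt=np.array([np.cos(np.radians(yaw)),np.sin(np.radians(yaw)),0]); zt=np.array([0,0,-1.]); T=np.c_[np.cross(yt,zt),yt,zt]
    return (M.T@(np.array([x,y,z])-o['tcp_pos'])/1000).round(4), np.degrees(R.from_matrix(M.T@T).as_rotvec()).round(1)
E
python3 - <<'E'
from h import *
t=np.load('/tmp/top.npz')['im']
g=cv2.cvtColor(t,cv2.COLOR_RGB2GRAY)
u0,v0=385,190; c=up(g,u0,475,v0,305)
th,_=cv2.threshold(c[150:600,60:420],0,255,cv2.THRESH_OTSU); print('th',th,np.percentile(c[150:600,60:420],[5,20,50,80,95]))
out=np.full((580,640,3),255,np.uint8)
m=(c<th).astype(np.uint8)
for k in cv2.findContours(m,cv2.RETR_CCOMP,cv2.CHAIN_APPROX_NONE)[0]:
    if len(k)<80: continue
    w=plane('top',topix(k[:,0],u0,v0),30)[:,:2]
    px=np.c_[(-w[:,1]-150)*2.2,(660-w[:,0])*2.0*1.1]
    cv2.polylines(out,[px.astype(int)],True,(0,0,0),1)
for x in range(400,660,20):cv2.putText(out,str(x),(0,int((660-x)*2.2)),0,.4,(0,0,255)); cv2.line(out,(30,int((660-x)*2.2)),(640,int((660-x)*2.2)),(220,220,255),1)
for y in range(-420,-150,20):cv2.putText(out,str(y),(int((-y-150)*2.2),575),0,.35,(255,0,0)); cv2.line(out,(int((-y-150)*2.2),0),(int((-y-150)*2.2),560),(255,220,220),1)
cv2.imwrite('pics/case.png',out)
# casting holes: dark blobs on die top
u0,v0=238,200; c=up(g,u0,300,v0,265); 
for (a,b) in [(97,207),(209,208),(100,97),(213,112)]:
    cu,cv=218+a/3.125,180+b/3.125; x,y=int((cu-u0)*S),int((cv-v0)*S); s=c[y-20:y+20,x-20:x+20].astype(float)
    w=np.clip(np.percentile(s,40)-s,0,None); yy,xx=np.mgrid[y-20:y+20,x-20:x+20]; p=[(w*xx).sum()/w.sum(),(w*yy).sum()/w.sum()]
    print(a,b,plane('top',topix([p],u0,v0),66).round(1), s.min(),np.median(s))
print('yaw now',bot.get_obs()['eef_rot'], go(413,353,170,76))
E
```

```text
th 76.0 [ 37.  44.  72. 110. 111.]
97 207 [[431.1 301.7  66. ]] 57.0 151.0
209 208 [[441.3 186.7  66. ]] 55.0 152.5
100 97 [[549.1 314.   66. ]] 125.0 154.5
213 112 [[542.  191.5  66. ]] 106.0 158.0
yaw now [-3.81956476e-01 -3.11792805e+00  2.89859205e-03] (array([-0.3156, -0.2071,  0.0825]), array([-0.1, -0. ,  0. ]))
```

View pics/case.png

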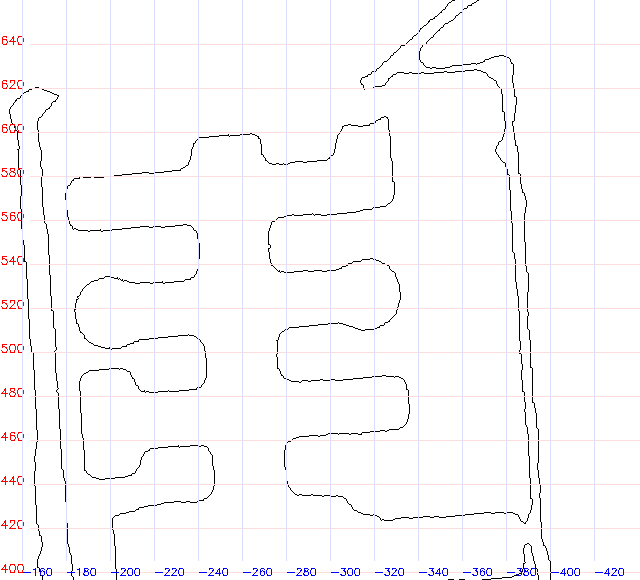

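The contour plot shows cutouts clean: link cutout spans y −184…−332 around x 522, case yaw ≈4°, die yaw ≈5°, link middle ≈(436,244). Moving above the lever grip while refining seat edges from profiles.

Request:
servo_tool:
  plan:
    - [[-0.3156, -0.2071, 0.0825, 0, 0, 0], [-0.3156, -0.2071, 0.0825, 0, 0, 0], [-0.3156, -0.2071, 0.0825, 0, 0, 0], [-0.3156, -0.2071, 0.0825, 0, 0, 0], [-0.3156, -0.2071, 0.0825, 0, 0, 0], [-0.3156, -0.2071, 0.0825, 0, 0, 0], [-0.3156, -0.2071, 0.0825, 0, 0, 0], [-0.3156, -0.2071, 0.0825, 0, 0, 0]]
  fingers: 1
  squeeze: 40

```text
clock: 1.1
tcp_pos: [413.2, 353.2, 170.4]
eef_rot: [-0.384, -3.117, 0.0]
ft_force: [0.1, 0.2, -0.1]
grip_width: 0.1
finger_force: 0.0
```

```bash
python3 - <<'E'
from h import *
z=np.load('/tmp/top.npz'); t=cv2.cvtColor(z['im'],cv2.COLOR_RGB2GRAY); zs=np.load('/tmp/side.npz'); s=cv2.cvtColor(zs['im'],cv2.COLOR_RGB2GRAY)
a=np.radians(4.0); ex=np.array([np.cos(a),np.sin(a)]); ey=np.array([-ex[1],ex[0]]); C=np.array([521.9,-258.2])
def prof(n,g,pts):
    q=proj(n,np.c_[pts,np.full(len(pts),30.)]).astype(np.float32)
    return cv2.remap(g,q[:,0].reshape(1,-1),q[:,1].reshape(1,-1),cv2.INTER_LINEAR)[0]
for n,g in(('top',t),('side',s)):
    for nm,l in(('y-',np.arange(-90,-58,2)),('y+',np.arange(60,92,2))):
        print(n,nm,l[0],prof(n,g,C+np.outer(l,ey)).tolist())
    l=np.arange(-30,31,2); print(n,'x@y+45',prof(n,g,C+45*ey+np.outer(l,ex)).tolist()); print(n,'x@y-40',prof(n,g,C-40*ey+np.outer(l,ex)).tolist())
    l=np.arange(-30,31,2); print(n,'chan @x+25',prof(n,g,C+25*ex+np.outer(l,ey)).tolist())
E
```

```text
top y- -90 [109, 110, 110, 110, 109, 106, 98, 87, 74, 62, 52, 47, 44, 45, 46, 46]
top y+ 60 [41, 40, 39, 37, 38, 40, 55, 72, 90, 100, 103, 90, 76, 57, 42, 29]
top x@y+45 [103, 106, 108, 109, 110, 108, 103, 92, 78, 63, 51, 44, 42, 43, 43, 43, 43, 43, 43, 47, 55, 69, 83, 96, 104, 110, 111, 111, 111, 111, 110]
top x@y-40 [108, 109, 110, 110, 110, 110, 108, 100, 88, 72, 59, 49, 48, 48, 48, 48, 48, 48, 49, 52, 60, 72, 85, 97, 104, 109, 111, 110, 109, 110, 108]
top chan @x+25 [111, 111, 111, 111, 107, 101, 88, 74, 60, 54, 50, 51, 52, 51, 52, 52, 51, 51, 51, 51, 51, 53, 60, 72, 88, 101, 107, 110, 111, 111, 111]
side y- -90 [123, 123, 123, 123, 122, 120, 114, 100, 84, 67, 55, 48, 44, 43, 42, 42]
side y+ 60 [45, 46, 47, 50, 53, 59, 67, 81, 94, 108, 110, 107, 94, 84, 88, 108]
side x@y+45 [107, 113, 116, 116, 116, 114, 107, 100, 92, 84, 76, 69, 63, 57, 51, 47, 44, 42, 47, 55, 64, 76, 90, 101, 108, 113, 118, 120, 120, 120, 115]
side x@y-40 [109, 111, 109, 107, 105, 102, 100, 97, 95, 95, 95, 95, 96, 96, 97, 97, 98, 99, 100, 100, 100, 100, 100, 100, 100, 100, 99, 99, 100, 99, 99]
side chan @x+25 [117, 120, 120, 119, 118, 109, 93, 72, 52, 38, 35, 33, 33, 33, 33, 33, 33, 33, 32, 31, 31, 34, 42, 60, 79, 99, 112, 119, 121, 122, 122]
```

Request:
servo_tool:
  plan:
    - [[0.002, 0, 0.03, 0, 0, 0], [0.005, -0.001, 0.045, 0, 0, 0], [0.009, -0.002, 0.06, 0, 0, 0], [0.011, -0.003, 0.075, 0, 0, 0], [0.012, -0.003, 0.085, 0, 0, 0], [0.012, -0.003, 0.095, 0, 0, 0], [0.012, -0.003, 0.098, 0, 0, 0], [0.012, -0.003, 0.098, 0, 0, 0]]

```text
clock: 2.1
tcp_pos: [399.8, 354.7, 73.0]
eef_rot: [-0.379, -3.118, -0.0]
ft_force: [-1.1, 1.0, 1.2]
grip_width: -0.2
finger_force: 0.4
```

Request:
servo_tool:
  plan:
    - [[0, 0, 0.004, 0, 0, 0], [0, 0, 0.007, 0, 0, 0], [0, 0, 0.01, 0, 0, 0], [0, 0, 0.012, 0, 0, 0], [0, 0, 0.012, 0, 0, 0]]

```text
clock: 2.72
tcp_pos: [400.5, 355.0, 65.5]
eef_rot: [-0.381, -3.116, -0.0]
ft_force: [-15.3, -5.9, 29.8]
grip_width: -0.6
finger_force: 15.6
```

```bash
python3 - <<'E'
from h import *
im,d=shot('top'); s,ds=shot('side')
a=cv2.resize(im[195:275,215:310],(570,480),interpolation=cv2.INTER_CUBIC); b=cv2.resize(s[165:245,225:325],(230,184))
cv2.imwrite('pics/lev.png',np.hstack([a,np.vstack([b,np.zeros((296,230,3),np.uint8)])])[:,:,::-1])
P=cloud('top',d); m=np.abs(P[...,:2]-[436,244]).max(-1)<8; print('link z',np.median(P[m][:,2])); m=np.abs(P[...,:2]-[536,253]).max(-1)<8; print('tee z',np.median(P[m][:,2]));print(bot.get_obs()['ft_force'])
E
```

```text
link z 80.12061461906114
tee z 80.16738278930166
[-14.64402907  -5.42400502  29.27508808]
```

View pics/lev.png

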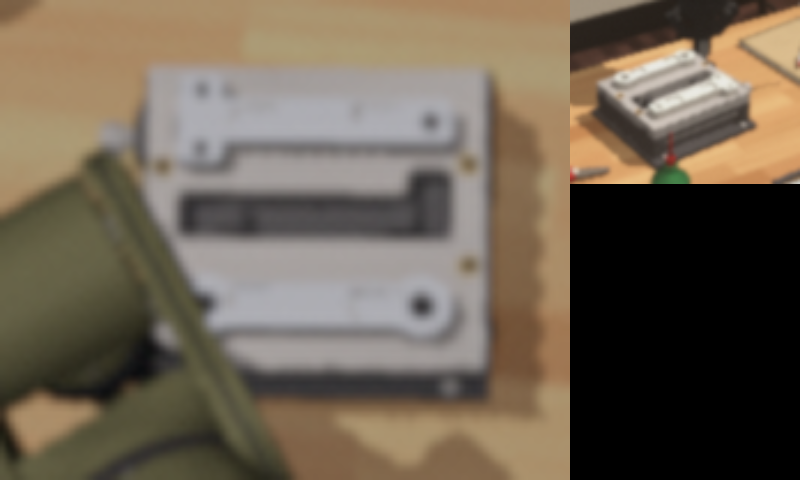

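The lever is fully down; the picture shows both castings standing up (depth 80 mm = ejected 14 mm), link eyes at (205,300),(421,305), tee head left at (202,118).

Request:
servo_tool:
  plan:
    - [[0, 0, -0.05, 0, 0, 0], [0, 0, -0.08, 0, 0, 0], [0, 0, -0.11, 0, 0, 0], [0, 0, -0.13, 0, 0, 0]]
  fingers: 1

```text
clock: 3.32
tcp_pos: [401.1, 354.1, 192.5]
eef_rot: [0.381, 3.116, 0.002]
ft_force: [0.4, -0.3, 0.1]
grip_width: 0.4
finger_force: 0.0
```

```bash
python3 - <<'E'
from h import *
print(go(436.2,244.2,150,5.1))
E
```

```text
(array([-0.0604, -0.0983,  0.0425]), array([ 0.1,  0. , 71. ]))
```

Request:
servo_tool:
  plan:
    - [[-0.0604, -0.0983, 0.02, 0, 0, 71], [-0.0604, -0.0983, 0.0425, 0, 0, 71], [-0.0604, -0.0983, 0.0425, 0, 0, 71], [-0.0604, -0.0983, 0.0425, 0, 0, 71], [-0.0604, -0.0983, 0.0425, 0, 0, 71], [-0.0604, -0.0983, 0.0425, 0, 0, 71], [-0.0604, -0.0983, 0.0425, 0, 0, 71], [-0.0604, -0.0983, 0.0425, 0, 0, 71]]
  fingers: 0.4

```text
clock: 4.32
tcp_pos: [435.5, 243.6, 147.8]
eef_rot: [-2.12, -2.318, 0.001]
ft_force: [-0.7, 0.2, -0.1]
grip_width: 51.4
finger_force: 0.0
```

```bash
python3 - <<'E'
from h import *
print(go(436.2,244.2,90,5.1),bot.get_obs()['grip_width'])
# look at tee holes from last top shot: dark blobs on z=80
t=cv2.cvtColor(np.load('/tmp/top.npz')['im'],cv2.COLOR_RGB2GRAY); u0,v0=215,195; c=up(t,u0,310,v0,275)
for a,b in[(202,89),(202,148),(431,121),(421,305)]:
    x,y=a,b; s=c[y-14:y+14,x-14:x+14].astype(float); w=np.clip(np.percentile(s,35)-s,0,None); yy,xx=np.mgrid[y-14:y+14,x-14:x+14]
    print(plane('top',topix([[(w*xx).sum()/w.sum(),(w*yy).sum()/w.sum()]],u0,v0),80).round(1))
E
```

```text
(array([0.0006, 0.0008, 0.0578]), array([-0.,  0.,  0.])) 51.36709538540844
[[546.2 316.4  80. ]]
[[511.6 313.   80. ]]
[[541.2 191.6  80. ]]
[[441.5 186.4  80. ]]
```

Request:
servo_tool:
  plan:
    - [[0.0005, 0.001, 0.02, 0, 0, 0], [0.0005, 0.001, 0.04, 0, 0, 0], [0.0005, 0.001, 0.054, 0, 0, 0], [0.0005, 0.001, 0.058, 0, 0, 0], [0.0005, 0.001, 0.058, 0, 0, 0]]

```text
clock: 4.95
tcp_pos: [436.8, 244.2, 90.4]
eef_rot: [2.121, 2.317, -0.0]
ft_force: [-0.4, -1.2, 0.1]
grip_width: 51.2
finger_force: 0.0
```

Request:
servo_tool:
  plan:
    - [[0, 0, 0, 0, 0, 0], [0, 0, 0, 0, 0, 0], [0, 0, 0, 0, 0, 0], [0, 0, 0, 0, 0, 0], [0, 0, 0, 0, 0, 0]]
  fingers: 1
  squeeze: 60

```text
clock: 5.58
tcp_pos: [437.4, 244.5, 91.4]
eef_rot: [2.121, 2.316, 0.003]
ft_force: [-0.4, 0.5, 6.1]
grip_width: 22.3
finger_force: 59.7
```

Request:
servo_tool:
  plan:
    - [[0, 0, -0.005, 0, 0, 0], [0, 0, -0.015, 0, 0, 0], [0, 0, -0.04, 0, 0, 0], [0, 0, -0.06, 0, 0, 0], [0, 0, -0.06, 0, 0, 0]]

```text
clock: 6.2
tcp_pos: [437.7, 244.7, 152.3]
eef_rot: [2.121, 2.316, 0.006]
ft_force: [0.7, -0.6, -2.0]
grip_width: 22.3
finger_force: 59.0
```

```bash
python3 - <<'E'
from h import *
print(go(521.7,-258.2,130,4),bot.get_obs()['grip_width'],bot.get_obs()['finger_force'])
E
```

```text
(array([-0.5083,  0.0394,  0.0218]), array([ 0.2, -0.1,  1. ])) 22.307321591662323 58.97734880447388
```

Request:
servo_tool:
  plan:
    - [[-0.06, 0.005, 0, 0, 0, 0], [-0.12, 0.01, 0, 0, 0, 0.3], [-0.18, 0.014, 0, 0, 0, 0.5], [-0.24, 0.02, 0, 0, 0, 1], [-0.3, 0.024, 0, 0, 0, 1], [-0.36, 0.028, 0.005, 0, 0, 1], [-0.42, 0.032, 0.01, 0, 0, 1], [-0.47, 0.036, 0.015, 0, 0, 1]]

```text
clock: 7.2
tcp_pos: [513.0, -222.8, 133.8]
eef_rot: [-2.142, -2.296, 0.001]
ft_force: [-0.2, 0.6, -1.3]
grip_width: 22.4
finger_force: 59.0
```

Request:
servo_tool:
  plan:
    - [[-0.025, 0.002, 0.004, 0, 0, 0], [-0.038, 0.0035, 0.007, 0, 0, 0], [-0.038, 0.0035, 0.007, 0, 0, 0], [-0.038, 0.0035, 0.007, 0, 0, 0]]

```text
clock: 7.7
tcp_pos: [519.9, -257.2, 128.2]
eef_rot: [-2.14, -2.299, -0.0]
ft_force: [0.2, 0.2, -1.6]
grip_width: 22.3
finger_force: 59.0
```

```bash
python3 - <<'E'
from h import *
o=bot.get_obs(); print(o['tcp_pos'],o['eef_rot'],go(521.7,-258.2,60,4))
im,d=shot('top'); s,ds=shot('side')
a=cv2.resize(im[190:305,385:475],(450,575),interpolation=cv2.INTER_CUBIC); b=cv2.resize(s[190:310,70:190],(350,350),interpolation=cv2.INTER_CUBIC)
cv2.imwrite('pics/ov.png',np.hstack([a,np.vstack([b,np.zeros((225,350,3),np.uint8)])])[:,:,::-1])
E
```

```text
[ 519.86186884 -257.15011115  128.19225491] [-2.13988374e+00 -2.29915803e+00 -2.62232659e-04] (array([-0.0012,  0.0018,  0.0682]), array([-0. , -0. ,  0.1]))
```

View pics/ov.png

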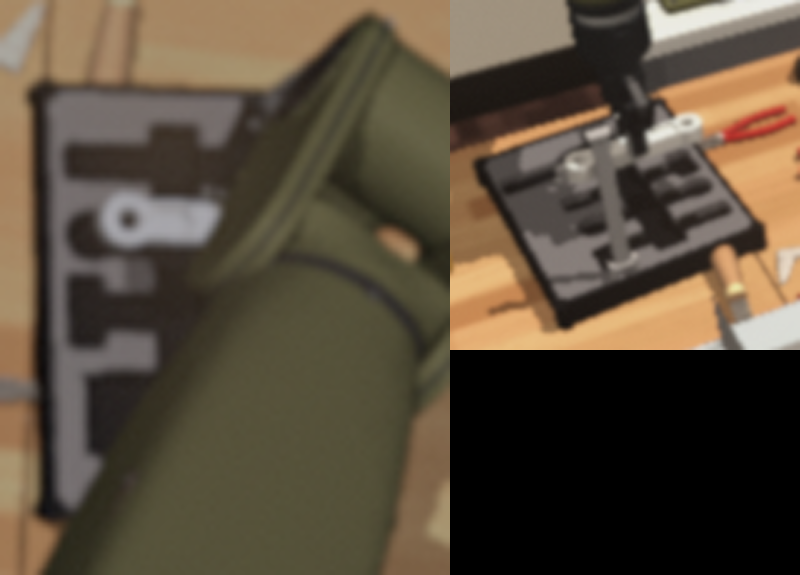

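The link is held straight over its seat; its +y eye hole is at (130,218) in the crop.

```bash
python3 - <<'E'
from h import *
t=cv2.cvtColor(np.load('/tmp/top.npz')['im'],cv2.COLOR_RGB2GRAY); S5=5
c=cv2.resize(t[190:305,385:475],None,fx=6,fy=6,interpolation=cv2.INTER_CUBIC)
x,y=156,262; s=c[y-16:y+16,x-16:x+16].astype(float); w=np.clip(110-s,0,None); yy,xx=np.mgrid[y-16:y+16,x-16:x+16]
p=topix([[(w*xx).sum()/w.sum(),(w*yy).sum()/w.sum()]],385,190); print(p,plane('top',p,118),s.min())
E
```

```text
[[410.22584216 233.49323188]] [[ 514.97891651 -198.72666194  118.        ]] 63.0
```

Request:
servo_tool:
  plan:
    - [[-0.0015, 0.0021, 0.03, 0, 0, 0], [-0.0015, 0.0021, 0.055, 0, 0, 0], [-0.0015, 0.0021, 0.064, 0, 0, 0], [-0.0015, 0.0021, 0.066, 0, 0, 0], [-0.0015, 0.0021, 0.066, 0, 0, 0]]

```text
clock: 8.43
tcp_pos: [522.8, -260.0, 63.5]
eef_rot: [2.14, 2.297, 0.001]
ft_force: [0.1, -0.2, -1.0]
grip_width: 22.2
finger_force: 59.0
```

Request:
servo_tool:
  plan:
    - [[0, 0, 0.003, 0, 0, 0], [0, 0, 0.006, 0, 0, 0], [0, 0, 0.008, 0, 0, 0], [0, 0, 0.008, 0, 0, 0]]

```text
clock: 8.93
tcp_pos: [522.3, -260.0, 54.6]
eef_rot: [2.142, 2.298, 0.0]
ft_force: [0.4, -0.2, 0.1]
grip_width: 22.1
finger_force: 59.2
```

Request:
servo_tool:
  plan:
    - [[0.0012, 0, 0, 0, 0, 0], [0.0012, 0, 0.002, 0, 0, 0], [0.0012, 0, 0.004, 0, 0, 0], [0.0012, 0, 0.006, 0, 0, 0], [0.0012, 0, 0.006, 0, 0, 0]]

```text
clock: 9.55
tcp_pos: [522.1, -258.7, 48.1]
eef_rot: [2.142, 2.298, -0.0]
ft_force: [0.7, -1.9, 1.6]
grip_width: 21.9
finger_force: 59.3
```

Request:
servo_tool:
  plan:
    - [[0, 0, 0.001, 0, 0, 0], [0, 0, 0.002, 0, 0, 0], [0, 0, 0.003, 0, 0, 0], [0, 0, 0.003, 0, 0, 0]]

```text
clock: 10.05
tcp_pos: [522.2, -258.7, 47.5]
eef_rot: [-2.141, -2.298, 0.0]
ft_force: [-5.4, 2.1, 14.4]
grip_width: 22.2
finger_force: 61.0
```

Request:
servo_tool:
  plan:
    - [[0, 0, 0.001, 0, 0, 0], [0, 0, 0.002, 0, 0, 0], [0, 0, 0.003, 0, 0, 0], [0, 0, 0.003, 0, 0, 0]]

```text
clock: 10.55
tcp_pos: [522.3, -258.8, 47.4]
eef_rot: [-2.14, -2.297, 0.001]
ft_force: [-13.9, 7.3, 33.3]
grip_width: 22.2
finger_force: 63.0
```

Request:
servo_tool:
  plan:
    - [[0, 0, -0.003, 0, 0, 0], [0, 0, -0.004, 0, 0, 0], [0, 0, -0.004, 0, 0, 0], [0, 0, -0.004, 0, 0, 0]]
  fingers: 0.5

```text
clock: 11.05
tcp_pos: [521.6, -258.4, 45.5]
eef_rot: [-2.141, -2.297, 0.0]
ft_force: [0.8, -0.7, -0.2]
grip_width: 42.5
finger_force: 0.0
```

Request:
servo_tool:
  plan:
    - [[0, 0, -0.02, 0, 0, 0], [0, 0, -0.04, 0, 0, 0], [0, 0, -0.06, 0, 0, 0], [0, 0, -0.06, 0, 0, 0]]

```text
clock: 11.55
tcp_pos: [523.8, -259.7, 109.9]
eef_rot: [2.138, 2.294, 0.002]
ft_force: [-1.2, -0.6, 0.1]
grip_width: 42.9
finger_force: 0.0
```

Request:
servo_tool:
  plan:
    - [[0, 0, 0, 0, 0, 0], [0, 0, 0, 0, 0, 0], [0, 0, 0.03, 0, 0, 0], [0, 0, 0.035, 0, 0, 0], [0, 0, 0.035, 0, 0, 0]]
  fingers: 1

```text
clock: 12.18
tcp_pos: [521.5, -258.3, 70.5]
eef_rot: [-2.141, -2.297, 0.001]
ft_force: [-0.8, -0.4, -0.6]
grip_width: 0.0
finger_force: 0.0
```

```bash
python3 - <<'E'
from h import *
print(bot.get_obs()['tcp_pos'])
s,ds=shot('side'); P=cloud('side',ds)
a=np.radians(4);ex=np.array([np.cos(a),np.sin(a)]);ey=np.array([-ex[1],ex[0]])
q=(P[...,:2]-[521.8,-258.3]); X=q@ex;Y=q@ey
for y0 in (-35,-25,25,35,45):
    m=(abs(X)<7)&(abs(Y-y0)<5); print(y0,m.sum(),np.median(P[m][:,2]).round(1))
m=(abs(X-25)<6)&(abs(Y-40)<15);print('insert',np.median(P[m][:,2]))
E
```

```text
[ 521.51624964 -258.32667101   70.52660352]
-35 68 269.7
-25 28 359.0
25 10 36.4
35 11 39.5
45 12 37.1
insert 302.2564328349548
```

Request:
servo_tool:
  plan:
    - [[0, 0, 0.008, 0, 0, 0], [0, 0, 0.012, 0, 0, 0], [0, 0, 0.014, 0, 0, 0], [0, 0, 0.016, 0, 0, 0], [0, 0, 0.018, 0, 0, 0], [0, 0, 0.018, 0, 0, 0]]

```text
clock: 12.98
tcp_pos: [522.1, -258.6, 57.9]
eef_rot: [-2.14, -2.297, 0.001]
ft_force: [-13.7, 6.7, 26.2]
grip_width: -0.1
finger_force: 13.5
```

Request:
servo_tool:
  plan:
    - [[0, 0, -0.03, 0, 0, 0], [0, 0, -0.06, 0, 0, 0], [0, 0, -0.09, 0, 0, 0], [0, 0, -0.09, 0, 0, 0]]
  fingers: 0.4

```text
clock: 13.48
tcp_pos: [523.8, -259.7, 146.7]
eef_rot: [2.138, 2.294, 0.002]
ft_force: [0.8, 0.9, 0.1]
grip_width: 51.2
finger_force: 0.0
```

```bash
python3 - <<'E'
from h import *
print(bot.get_obs()['tcp_pos'],go(535.6,253.1,125,5.1))
E
```

```text
[ 523.78808918 -259.73202449  146.68254605] (array([0.5108, 0.0477, 0.02  ]), array([ 0.3,  0.2, -1.1]))
```

Request:
servo_tool:
  plan:
    - [[0.06, 0.005, 0, 0, 0, 0], [0.12, 0.01, 0, 0, 0, -0.3], [0.18, 0.015, 0, 0, 0, -0.5], [0.24, 0.022, 0, 0, 0, -1], [0.3, 0.027, 0, 0, 0, -1], [0.36, 0.033, 0.005, 0, 0, -1], [0.42, 0.039, 0.01, 0, 0, -1], [0.47, 0.044, 0.015, 0, 0, -1]]

```text
clock: 14.48
tcp_pos: [531.8, 215.3, 126.5]
eef_rot: [-2.12, -2.317, 0.003]
ft_force: [0.8, -0.1, 0.4]
grip_width: 51.1
finger_force: 0.0
```

Request:
servo_tool:
  plan:
    - [[0.025, 0.002, 0.004, 0, 0, 0], [0.04, 0.0037, 0.005, 0, 0, 0], [0.04, 0.0037, 0.005, 0, 0, 0], [0.04, 0.0037, 0.005, 0, 0, 0]]

```text
clock: 14.98
tcp_pos: [533.1, 252.5, 123.1]
eef_rot: [2.123, 2.316, -0.001]
ft_force: [-0.2, -0.8, 0.7]
grip_width: 51.2
finger_force: 0.0
```

```bash
python3 - <<'E'
from h import *
print(bot.get_obs()['tcp_pos'],go(535.6,253.1,91,5.1))
im,d=shot('top'); cv2.imwrite('pics/t2.png',cv2.resize(im[180:302,218:474],(800,381),interpolation=cv2.INTER_CUBIC)[:,:,::-1])
E
```

```text
[533.10418307 252.50802429 123.08225852] (array([0.0004, 0.0026, 0.0321]), array([-0. ,  0. , -0.1]))
```

View pics/t2.png

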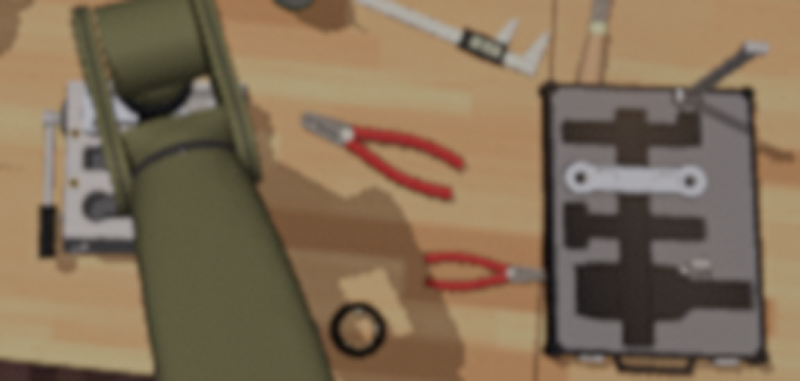

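Link sits in its cutout (eyes at (581,178),(691,182)); pliers unmoved. Taking the tee.

Request:
servo_tool:
  plan:
    - [[0.0004, 0.0026, 0.02, 0, 0, 0], [0.0004, 0.0026, 0.028, 0, 0, 0], [0.0004, 0.0026, 0.032, 0, 0, 0], [0.0004, 0.0026, 0.032, 0, 0, 0]]

```text
clock: 15.52
tcp_pos: [535.3, 253.9, 90.7]
eef_rot: [-2.122, -2.316, 0.002]
ft_force: [0.5, 0.3, 1.3]
grip_width: 51.5
finger_force: 0.0
```

Request:
servo_tool:
  plan:
    - [[0, 0, 0, 0, 0, 0], [0, 0, 0, 0, 0, 0], [0, 0, 0, 0, 0, 0], [0, 0, 0, 0, 0, 0], [0, 0, 0, 0, 0, 0]]
  fingers: 1

```text
clock: 16.15
tcp_pos: [536.1, 254.3, 92.2]
eef_rot: [2.121, 2.316, 0.002]
ft_force: [-0.7, 0.6, 5.0]
grip_width: 22.4
finger_force: 59.8
```

Request:
servo_tool:
  plan:
    - [[0, 0, -0.005, 0, 0, 0], [0, 0, -0.015, 0, 0, 0], [0, 0, -0.04, 0, 0, 0], [0, 0, -0.06, 0, 0, 0], [0, 0, -0.06, 0, 0, 0]]

```text
clock: 16.77
tcp_pos: [537.0, 254.6, 153.9]
eef_rot: [2.12, 2.315, 0.006]
ft_force: [-0.3, 0.4, -1.6]
grip_width: 21.8
finger_force: 59.1
```

```bash
python3 - <<'E'
from h import *
a=np.radians(4);ex=np.array([np.cos(a),np.sin(a)]);print(np.array([521.8,-258.4])-50*ex,np.array([521.8,-258.4])-118*ex)
o=bot.get_obs();print(go(471.9,-261.9,130,4),o['finger_force'])
E
```

```text
[ 471.92179749 -261.88782369] [ 404.08744207 -266.6312639 ]
(array([-0.5088, -0.1102,  0.0228]), array([ 0.3, -0.1,  1. ])) 59.13556158542633
```

Request:
servo_tool:
  plan:
    - [[-0.06, -0.013, 0, 0, 0, 0], [-0.12, -0.026, 0, 0, 0, 0.3], [-0.18, -0.039, 0, 0, 0, 0.5], [-0.24, -0.052, 0, 0, 0, 1], [-0.3, -0.065, 0, 0, 0, 1], [-0.36, -0.078, 0.005, 0, 0, 1], [-0.42, -0.091, 0.01, 0, 0, 1], [-0.47, -0.102, 0.015, 0, 0, 1]]

```text
clock: 17.77
tcp_pos: [474.1, -225.0, 135.4]
eef_rot: [-2.143, -2.296, 0.0]
ft_force: [1.2, 0.4, -1.3]
grip_width: 22.4
finger_force: 59.2
```

Request:
servo_tool:
  plan:
    - [[-0.025, -0.005, 0.004, 0, 0, 0], [-0.037, -0.008, 0.007, 0, 0, 0], [-0.037, -0.008, 0.007, 0, 0, 0], [-0.037, -0.008, 0.007, 0, 0, 0]]

```text
clock: 18.27
tcp_pos: [470.0, -259.5, 129.2]
eef_rot: [-2.14, -2.299, -0.0]
ft_force: [-0.2, 0.3, -2.5]
grip_width: 21.8
finger_force: 59.2
```

```bash
python3 - <<'E'
from h import *
o=bot.get_obs(); print(o['tcp_pos'],go(471.9,-261,64,4))
im,d=shot('top'); a=cv2.resize(im[205:295,390:470],(640,720)[:2],interpolation=cv2.INTER_CUBIC)[:600]
cv2.imwrite('pics/ov2.png',a[:,:,::-1])
E
```

```text
[ 469.97910853 -259.4695175   129.15235374] (array([-0.0017,  0.0018,  0.0652]), array([-0. , -0. ,  0.1]))
```

View pics/ov2.png

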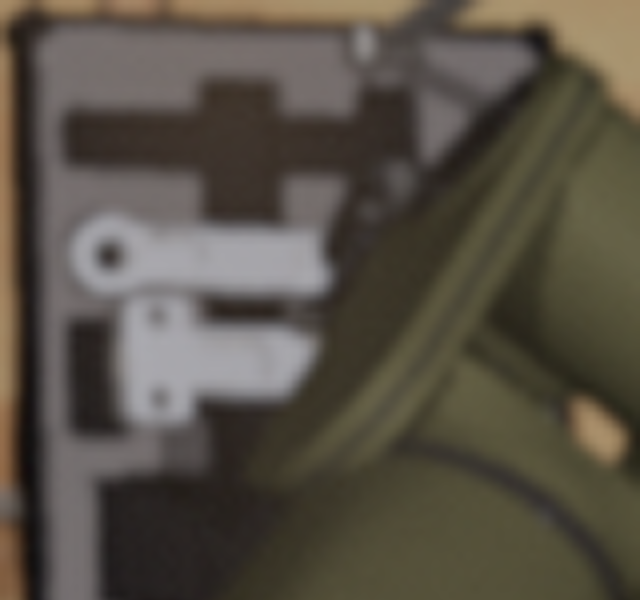

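Tee held above its seat; head's +y edge at (119,360), head spans rows 295–425.

```bash
python3 - <<'E'
from h import *
t=cv2.cvtColor(np.load('/tmp/top.npz')['im'],cv2.COLOR_RGB2GRAY)
print(t[245:255,400:412].mean(0).round())
f=lambda a,b:[(a+.5)/8-.5+390,(b+.5)/8-.5+205]
print(plane('top',[f(119,360),f(160,295),f(160,425)],117).round(1))
E
```

```text
[ 37.  37.  42.  61.  96. 133. 160. 168. 165. 158. 158. 164.]
[[ 462.9 -183.3  117. ]
 [ 490.  -198.   117. ]
 [ 439.4 -200.1  117. ]]
```

```bash
python3 - <<'E'
from h import *
g=cv2.cvtColor(cv2.imread('pics/lev.png'),cv2.COLOR_BGR2GRAY)
print('left',g[105:130,165:200:3].mean(0).round()); print('right',g[115:130,438:474:3].mean(0).round())
P=lambda a,b:plane('top',topix([[a,b]],215,195),80)[0].round(1)
print(P(181,117),P(456,122))
# seat end in case: tee cutout +y end at z=30
t=cv2.cvtColor(cv2.imread('pics/top0.png'),cv2.COLOR_BGR2GRAY)
a=np.radians(4); ex=np.array([np.cos(a),np.sin(a)]); ey=np.array([-ex[1],ex[0]])
C=np.array([471.9,-261.9])
for l in(np.arange(-90,-58,2),np.arange(60,92,2)):
    q=proj('top',np.c_[C+np.outer(l,ey),np.full(len(l),30.)]).astype(np.float32); print(l[0],cv2.remap(t,q[:,:1],q[:,1:],1).ravel())
E
```

```text
left [162. 160. 159. 159. 162. 166. 170. 173. 174. 174. 174. 174.]
right [145. 158. 163. 162. 157. 147. 138. 134. 136. 144. 152. 160.]
[529.8 325.7  80. ] [542.5 177.9  80. ]
-90 [110 109 109 110 108 105  97  86  72  61  52  47  45  46  47  47]
60 [ 37  37  36  36  35  38  45  62  80  98 101  97  81  59  38  28]
```

```bash
python3 - <<'E'
from h import *
d=np.load('/tmp/top.npz')['d']; P=cloud('top',d)
print('head z',np.median(P[244:256,407:413][...,2]), P[250,402:412].round(0).tolist())
s,ds=shot('side'); Q=cloud('side',ds)
m=(Q[...,2]>85)&(Q[...,2]<125)&(Q[...,0]>430)&(Q[...,0]<510)&(Q[...,1]>-345)&(Q[...,1]<-170)
v,u=np.where(m); print(u.min(),u.max(),v.min(),v.max()); q=Q[m]
for y in range(-345,-170,8):
    w=q[abs(q[:,1]-y)<4]; 
    if len(w)>2: print(y,len(w),w.mean(0).round(1),w[:,2].max().round(1))
a=cv2.resize(s[190:270,80:200],(780,520),interpolation=cv2.INTER_CUBIC); cv2.imwrite('pics/s2.png',a[:,:,::-1])
E
```

```text
head z 116.69996651404617 [[475.0, -204.0, 16.0], [476.0, -208.0, 16.0], [464.0, -188.0, 96.0], [463.0, -187.0, 112.0], [462.0, -189.0, 115.0], [462.0, -191.0, 117.0], [463.0, -194.0, 117.0], [463.0, -196.0, 120.0], [463.0, -201.0, 117.0], [464.0, -205.0, 114.0]]
104 152 219 243
-329 25 [ 479.1 -329.2  112.7] 119.4
-321 24 [ 480.1 -321.5  113.3] 121.2
-313 26 [ 479.  -313.3  112.9] 121.1
-305 25 [ 478.9 -305.2  113.9] 121.9
-297 19 [ 476.1 -297.5  112.2] 119.8
-289 9 [ 466.4 -288.6  116.2] 119.4
-281 9 [ 467.  -280.7  116.3] 118.1
-273 17 [ 472.8 -272.1  116.2] 124.6
-265 17 [ 481.1 -266.4  115.3] 124.9
-257 12 [ 488.3 -257.1  113.4] 124.4
-249 11 [ 485.  -248.9  113.3] 124.6
-241 21 [ 475.2 -240.6  113. ] 121.3
-233 22 [ 474.3 -232.9  112.7] 121.1
-225 22 [ 471.5 -225.2  113.3] 120.9
-217 25 [ 471.8 -217.2  113.2] 119.9
-209 27 [ 471.6 -208.7  114. ] 121.1
-201 35 [ 472.8 -201.3  115.2] 121.5
-193 31 [ 471.9 -193.   114.3] 120.4
-185 19 [ 475.7 -186.8  114.7] 121.6
```

View pics/s2.png

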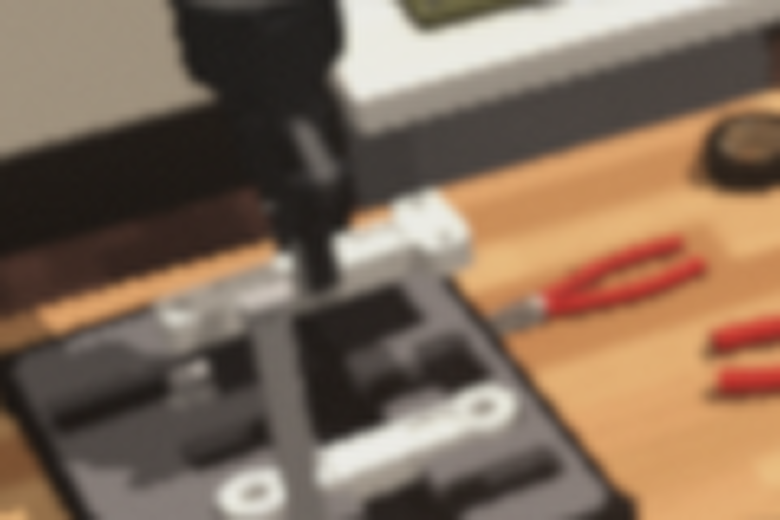

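```bash
python3 - <<'E'
from h import *
f=lambda a,b:[(a+.5)/6.5-.5+80,(b+.5)/6.5-.5+190]
print(plane('side',[f(163,308),f(450,201),f(430,188),f(470,213)],117).round(1))
# link seated eye holes at z=36
print(plane('side',[f(254,494),f(485,405)],36).round(1))
print(plane('top',[[ (110.5)/8-.5+390,(256.5)/8-.5+205]],36).round(1))
E
```

```text
[[ 471.4 -330.7  117. ]
 [ 452.8 -184.3  117. ]
 [ 436.7 -189.4  117. ]
 [ 467.9 -179.   117. ]]
[[ 526.3 -316.4   36. ]
 [ 515.6 -198.4   36. ]]
[[ 517.4 -200.9   36. ]]
```

Request:
servo_tool:
  plan:
    - [[-0.0028, 0.0014, 0.03, 0, 0, 0], [-0.0028, 0.0014, 0.055, 0, 0, 0], [-0.0028, 0.0014, 0.063, 0, 0, 0], [-0.0028, 0.0014, 0.063, 0, 0, 0], [-0.0028, 0.0014, 0.063, 0, 0, 0]]

```text
clock: 19.0
tcp_pos: [472.3, -263.6, 67.7]
eef_rot: [2.14, 2.297, 0.0]
ft_force: [0.7, 0.1, -2.2]
grip_width: 22.2
finger_force: 59.1
```

Request:
servo_tool:
  plan:
    - [[0, 0, 0.001, 0, 0, 0], [0, 0, 0.003, 0, 0, 0], [0, 0, 0.005, 0, 0, 0], [0, 0, 0.005, 0, 0, 0]]

```text
clock: 19.5
tcp_pos: [471.2, -263.1, 61.0]
eef_rot: [-2.142, -2.298, 0.0]
ft_force: [-0.0, 0.2, -1.4]
grip_width: 22.2
finger_force: 59.1
```

Request:
servo_tool:
  plan:
    - [[0.0005, 0.0007, 0, 0, 0, 0], [0.0005, 0.0007, 0.002, 0, 0, 0], [0.0005, 0.0007, 0.004, 0, 0, 0], [0.0005, 0.0007, 0.006, 0, 0, 0], [0.0005, 0.0007, 0.006, 0, 0, 0]]

```text
clock: 20.12
tcp_pos: [472.2, -262.7, 55.4]
eef_rot: [2.142, 2.298, 0.0]
ft_force: [-0.2, -0.2, -1.7]
grip_width: 22.4
finger_force: 59.3
```

Below the insert rim with no contact force; continue.

Request:
servo_tool:
  plan:
    - [[0, 0, 0.002, 0, 0, 0], [0, 0, 0.004, 0, 0, 0], [0, 0, 0.006, 0, 0, 0], [0, 0, 0.007, 0, 0, 0], [0, 0, 0.007, 0, 0, 0]]

```text
clock: 20.75
tcp_pos: [472.3, -262.9, 48.2]
eef_rot: [2.141, 2.298, -0.0]
ft_force: [0.8, -2.2, 0.6]
grip_width: 22.1
finger_force: 59.5
```

Request:
servo_tool:
  plan:
    - [[0, 0, 0.001, 0, 0, 0], [0, 0, 0.002, 0, 0, 0], [0, 0, 0.003, 0, 0, 0], [0, 0, 0.004, 0, 0, 0]]

```text
clock: 21.25
tcp_pos: [472.4, -263.0, 48.1]
eef_rot: [-2.14, -2.297, 0.001]
ft_force: [-12.2, 7.1, 30.9]
grip_width: 22.2
finger_force: 63.0
```

Request:
servo_tool:
  plan:
    - [[0, 0, -0.003, 0, 0, 0], [0, 0, -0.004, 0, 0, 0], [0, 0, -0.004, 0, 0, 0], [0, 0, -0.004, 0, 0, 0]]
  fingers: 0.5

```text
clock: 21.75
tcp_pos: [471.8, -262.4, 47.7]
eef_rot: [-2.141, -2.297, 0.0]
ft_force: [0.5, -0.2, -0.3]
grip_width: 42.6
finger_force: 0.0
```

Request:
servo_tool:
  plan:
    - [[0, 0, -0.02, 0, 0, 0], [0, 0, -0.04, 0, 0, 0], [0, 0, -0.06, 0, 0, 0], [0, 0, -0.06, 0, 0, 0]]

```text
clock: 22.25
tcp_pos: [473.3, -263.4, 110.3]
eef_rot: [2.139, 2.295, 0.001]
ft_force: [0.5, -0.2, -0.2]
grip_width: 42.6
finger_force: 0.0
```

Request:
servo_tool:
  plan:
    - [[0, 0, 0, 0, 0, 0], [0, 0, 0, 0, 0, 0], [0, 0, 0.03, 0, 0, 0], [0, 0, 0.038, 0, 0, 0], [0, 0, 0.045, 0, 0, 0], [0, 0, 0.05, 0, 0, 0], [0, 0, 0.053, 0, 0, 0], [0, 0, 0.053, 0, 0, 0]]
  fingers: 1

```text
clock: 23.25
tcp_pos: [472.5, -262.9, 58.0]
eef_rot: [-2.141, -2.298, 0.001]
ft_force: [-6.9, 5.0, 14.5]
grip_width: -0.0
finger_force: 7.0
```

Request:
servo_tool:
  plan:
    - [[0, 0, -0.04, 0, 0, 0], [0, 0, -0.08, 0, 0, 0], [0, 0, -0.1, 0, 0, 0], [0, 0, -0.1, 0, 0, 0]]
  fingers: 0

```text
clock: 23.75
tcp_pos: [473.1, -263.3, 157.2]
eef_rot: [2.139, 2.295, 0.001]
ft_force: [-0.1, -0.6, 0.3]
grip_width: 71.9
finger_force: 0.0
```

```bash
python3 - <<'E'
from h import *
im,d=shot('top'); u0,v0,u1,v1=305,205,375,250; big=up(im,u0,u1,v0,v1)
h=cv2.cvtColor(big,cv2.COLOR_RGB2HSV); red=(((h[...,0]<7)|(h[...,0]>172))&(h[...,1]>150)).astype(np.uint8)
cs=sorted(cv2.findContours(red,cv2.RETR_EXTERNAL,cv2.CHAIN_APPROX_NONE)[0],key=cv2.contourArea)[-2:]
vis=big.copy(); cv2.drawContours(vis,cs,-1,(0,255,0),1)
for x in range(0,vis.shape[1],50): cv2.putText(vis,str(x),(x,8),0,.3,(0,0,0))
cv2.imwrite('pics/pl.png',vis[:,:,::-1]); print(vis.shape,[cv2.contourArea(c) for c in cs])
w=plane('top',topix(np.vstack(cs)[:,0],u0,v0),10)[:,:2]; print(cv2.minAreaRect(w.astype(np.float32)))
E
```

```text
(270, 420, 3) [8422.0]
((523.5806274414062, -16.83464813232422), (121.8713150024414, 55.41706848144531), 73.9444351196289)
```

View pics/pl.png

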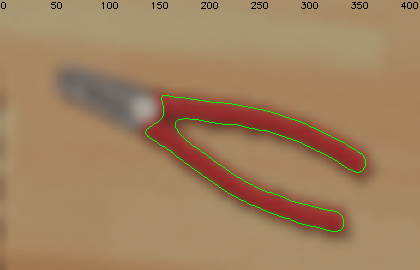

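Pliers: jaw tip ≈(57,77), grip ends ≈(363,166) and (341,228) in the crop.

```bash
python3 - <<'E'
from h import *
p=plane('top',topix([[57,78],[365,166],[342,228],[143,107]],305,205),8)[:,:2]; J=p[0];E=(p[1]+p[2])/2
print(p.round(1)); L=np.linalg.norm(E-J); d=(E-J)/L; d2=E-p[3]; d2/=np.linalg.norm(d2); print('L',L,'ang',np.degrees(np.arctan2(d[1],d[0])),'from pivot',np.degrees(np.arctan2(d2[1],d2[0])))
G=E-63*d; print('G',G)
# edges of red mask across axis at G
im=np.load('/tmp/top.npz')['im']; big=up(im,305,375,205,250); h=cv2.cvtColor(big,cv2.COLOR_RGB2HSV); red=(((h[...,0]<7)|(h[...,0]>172))&(h[...,1]>150)).astype(np.uint8)
c=max(cv2.findContours(red,cv2.RETR_EXTERNAL,cv2.CHAIN_APPROX_NONE)[0],key=cv2.contourArea); w=plane('top',topix(c[:,0],305,205),10)[:,:2]
n=np.array([d[1],-d[0]]); 
for a in(-20,-10,0,10,20):
    k=w[abs((w-G)@d-a)<1.5]; x=(k-G)@n; print(a,x.min().round(1),x.max().round(1))
ang=np.degrees(np.arctan2(n[1],n[0])); print('tool y yaw',ang, go(G[0],G[1],90,ang))
E
```

```text
[[555.9  96.5]
 [523.7 -80.6]
 [487.2 -69.9]
 [544.3  46.6]]
L 179.019391149183 ang -106.37219640849955 from pivot -107.69215320288455
G [523.20866954 -14.79302181]
-20 -23.6 21.4
-10 -25.5 23.9
0 -27.4 25.4
10 -28.1 26.6
20 -28.7 26.7
tool y yaw 163.62780359150045 (array([0.2437, 0.0684, 0.0651]), array([  -0. ,    0. , -159.6]))
```

```bash
python3 - <<'E'
from h import *
print(go(523.8,-16.5,80,-17))
E
```

```text
(array([0.2419, 0.0688, 0.0751]), array([ 0.,  0., 21.]))
```

Request:
servo_tool:
  plan:
    - [[0.06, 0.017, 0.015, 0, 0, 6], [0.12, 0.034, 0.03, 0, 0, 12], [0.18, 0.05, 0.045, 0, 0, 18], [0.23, 0.065, 0.07, 0, 0, 21], [0.2419, 0.0688, 0.0751, 0, 0, 21], [0.2419, 0.0688, 0.0751, 0, 0, 21], [0.2419, 0.0688, 0.0751, 0, 0, 21]]

```text
clock: 24.68
tcp_pos: [523.8, -17.7, 80.3]
eef_rot: [2.526, 1.868, -0.0]
ft_force: [0.4, -0.5, 0.3]
grip_width: 85.5
finger_force: 0.0
```

```bash
python3 - <<'E'
from h import *
print(go(523.8,-16.5,24,-17),bot.get_obs()['tcp_pos'])
s,d=shot('side'); cv2.imwrite('pics/s3.png',cv2.resize(s[150:290,80:320],(800,467),interpolation=cv2.INTER_CUBIC)[:,:,::-1])
E
```

```text
(array([ 0.0012, -0.0004,  0.0563]), array([ 0.,  0., -0.])) [523.79474269 -17.68840402  80.29120418]
```

View pics/s3.png

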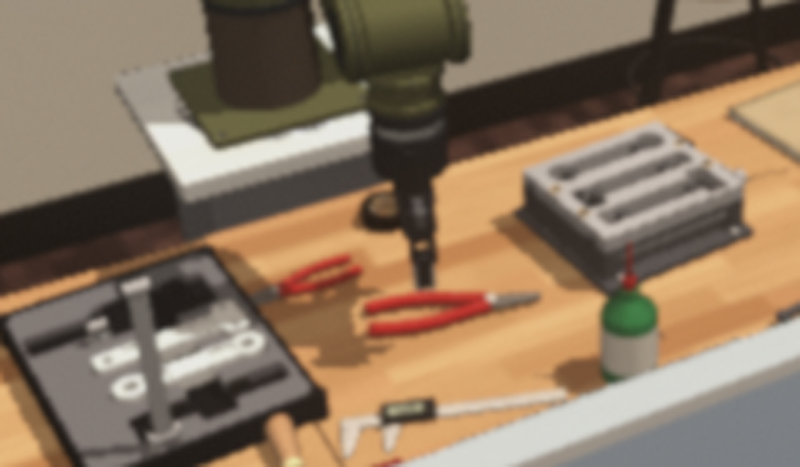

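Both castings sit level in the case; gripper is above the pliers' grips (425,300), unmoved. Descending.

Request:
servo_tool:
  plan:
    - [[0.001, 0, 0.03, 0, 0, 0], [0.001, 0, 0.05, 0, 0, 0], [0.001, 0, 0.057, 0, 0, 0], [0.001, 0, 0.058, 0, 0, 0], [0.001, 0, 0.058, 0, 0, 0]]

```text
clock: 25.35
tcp_pos: [524.9, -16.0, 23.3]
eef_rot: [2.524, 1.868, 0.002]
ft_force: [-0.1, -0.6, 0.7]
grip_width: 85.3
finger_force: 0.0
```

Request:
servo_tool:
  plan:
    - [[0, 0, 0, 0, 0, 0], [0, 0, 0, 0, 0, 0], [0, 0, 0, 0, 0, 0], [0, 0, 0, 0, 0, 0], [0, 0, 0, 0, 0, 0], [0, 0, 0, 0, 0, 0]]
  fingers: 1
  squeeze: 60

```text
clock: 26.1
tcp_pos: [524.9, -15.6, 23.2]
eef_rot: [2.524, 1.869, 0.002]
ft_force: [-0.4, 0.2, 5.2]
grip_width: 49.3
finger_force: 64.7
```

Request:
servo_tool:
  plan:
    - [[0, 0, -0.01, 0, 0, 0], [0, 0, -0.03, 0, 0, 0], [0, 0, -0.06, 0, 0, 0], [0, 0, -0.1, 0, 0, 0], [0, 0, -0.12, 0, 0, 0], [0, 0, -0.12, 0, 0, 0]]

```text
clock: 26.85
tcp_pos: [524.8, -15.6, 143.9]
eef_rot: [2.523, 1.868, 0.004]
ft_force: [0.9, -0.5, -2.6]
grip_width: 49.2
finger_force: 63.9
```

```bash
python3 - <<'E'
from h import *
o=bot.get_obs();print(o['tcp_pos'],go(404.2,-266.6,130,-176),o['joint_positions'].round(2) if hasattr(o['joint_positions'],'round') else o['joint_positions'],o['grip_width'],o['finger_force'])
im,d=shot('top');P=cloud('top',d)
a=im[200:260,300:380];cv2.imwrite('pics/p4.png',cv2.resize(a,(640,480),interpolation=cv2.INTER_CUBIC)[:,:,::-1])
E
```

```text
[524.82818837 -15.64950874 143.91354799] (array([-0.2752, -0.0422,  0.0136]), array([  0. ,  -0.3, 159. ])) [-0.13 -0.06  2.03 -0.    1.17  0.16] 49.17765782334245 63.92612814903259
```

View pics/p4.png

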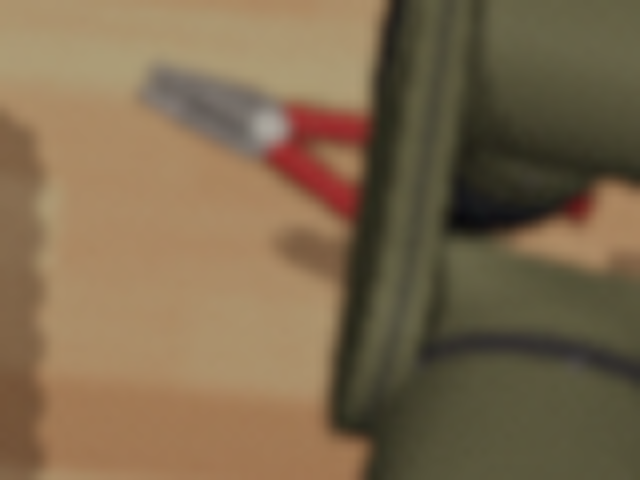

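Pliers are held level, jaw tip at (148,82), pivot bolt (268,125) in the crop.

```bash
python3 - <<'E'
from h import *
f=lambda a,b:[(a+.5)/8-.5+300,(b+.5)/8-.5+200]
p=plane('top',[f(148,80),f(268,125)],132)[:,:2]; T=np.array([524.8,-15.6]); y=-17; n=np.array([np.cos(np.radians(y)),np.sin(np.radians(y))]); d=np.array([n[1],-n[0]])  # toward grips
for q in p: print(q.round(1),'along',((q-T)@d).round(1),'across',((q-T)@n).round(1))
v=p[0]-p[1]; print(np.degrees(np.arctan2(v[1],v[0])))
E
```

```text
[558.   94.9] along -115.4 across -0.6
[545.   46.9] along -65.7 across 1.1
74.87351596641396
```

Request:
servo_tool:
  plan:
    - [[-0.034, -0.005, 0, 0, 0, 10], [-0.068, -0.01, 0, 0, 0, 20], [-0.102, -0.015, 0, 0, 0, 30], [-0.136, -0.02, 0, 0, 0, 40], [-0.17, -0.026, 0, 0, 0, 50], [-0.2, -0.031, 0, 0, 0, 60], [-0.23, -0.035, 0, 0, 0, 70], [-0.25, -0.038, 0, 0, 0, 79]]

```text
clock: 27.9
tcp_pos: [412.9, -243.8, 139.8]
eef_rot: [-3.135, 0.173, 0.005]
ft_force: [0.3, -0.0, -1.9]
grip_width: 49.2
finger_force: 63.9
```

```bash
python3 - <<'E'
from h import *
o=bot.get_obs();print(o['tcp_pos'],go(404.2,-266.6,130,-176))
E
```

```text
[ 412.89043648 -243.78924049  139.83564282] (array([-0.0061,  0.0236,  0.0098]), array([ 0. ,  0.2, 79.7]))
```

Request:
servo_tool:
  plan:
    - [[-0.006, 0.022, 0, 0, 0, 10], [-0.006, 0.0236, 0, 0, 0, 20], [-0.006, 0.0236, 0, 0, 0, 30], [-0.006, 0.0236, 0, 0, 0, 40], [-0.006, 0.0236, 0, 0, 0, 50], [-0.006, 0.0236, 0, 0, 0, 60], [-0.006, 0.0236, 0, 0, 0, 70], [-0.006, 0.0236, 0, 0, 0, 79.7]]

```text
clock: 28.9
tcp_pos: [405.1, -265.5, 139.7]
eef_rot: [2.298, -2.142, -0.007]
ft_force: [0.2, -0.4, -1.9]
grip_width: 49.4
finger_force: 63.9
```

Request:
servo_tool:
  plan:
    - [[0, 0, 0.02, 0, 0, 0], [0, 0, 0.04, 0, 0, 0], [0, 0, 0.05, 0, 0, 0], [0, 0, 0.05, 0, 0, 0], [0, 0, 0.05, 0, 0, 0]]

```text
clock: 29.52
tcp_pos: [406.5, -266.7, 92.6]
eef_rot: [-2.304, 2.136, -0.001]
ft_force: [0.3, -0.1, -2.6]
grip_width: 49.4
finger_force: 63.8
```

```bash
python3 - <<'E'
from h import *
o=bot.get_obs();print(o['tcp_pos'],go(404.3,-268.2,62,-176))
s,ds=shot('side'); a=cv2.resize(s[190:270,70:190],(720,480),interpolation=cv2.INTER_CUBIC)
im,d=shot('top'); b=im[230:305,385:475]; cv2.imwrite('pics/s4.png',a[:,:,::-1]); cv2.imwrite('pics/t4.png',b[:,:,::-1])
E
```

```text
[ 406.53791396 -266.66089624   92.60090118] (array([0.0014, 0.0024, 0.0306]), array([-0. , -0. ,  0.3]))
```

View pics/s4.png

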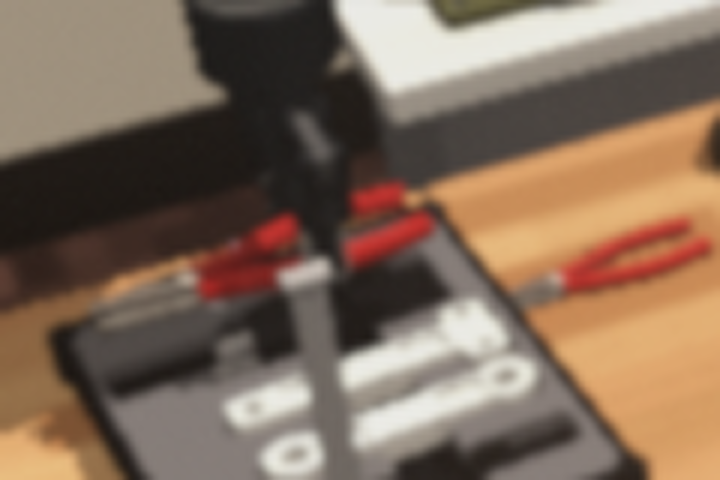

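Pliers held over their cutout: jaw tip (100,311), grip ends (404,190),(434,219).

```bash
python3 - <<'E'
from h import *
f=lambda a,b:[(a+.5)/6-.5+70,(b+.5)/6-.5+190]
p=plane('side',[f(99,311),f(404,190),f(435,219)],78)[:,:2]; a=np.radians(4); ex=np.array([np.cos(a),np.sin(a)]); ey=np.array([-ex[1],ex[0]]); T=np.array([406.5,-266.7])
for q in p: print(q.round(1),((q-T)@ex).round(1),((q-T)@ey).round(1))
t=cv2.cvtColor(cv2.imread('pics/top0.png'),cv2.COLOR_BGR2GRAY); C=np.array([404.1,-266.6])
def pr(A,v,l):
    q=proj('top',np.c_[A+np.outer(l,v),np.full(len(l),30.)]).astype(np.float32); print(l[0],cv2.remap(t,q[:,:1],q[:,1:],1).ravel())
pr(C,ey,np.arange(52,84,2)); pr(C,ey,np.arange(-136,-104,2)); pr(C+40*ey,ex,np.arange(-44,-16,2)); pr(C+40*ey,ex,np.arange(16,46,2)); pr(C-100*ey,ex,np.arange(-30,32,2))
E
```

```text
[ 409.7 -381.1] -4.8 -114.4
[ 380.2 -207.5] -22.1 60.9
[ 416.3 -201. ] 14.4 64.9
52 [ 33  33  32  32  33  51  71  92 104 111 111 112 112 109 103  89]
-136 [127 108  88  70  67  70  74  72  64  54  45  41  39  39  40  40]
-44 [111 111 112 111 109 102  90  76  57  43  34  33  33  35]
16 [ 37  36  35  34  36  43  56  74  90 102 108 111 111 111 111]
-30 [110 110 110 110 109 104  96  85  68  52  44  42  42  41  41  42  42  41
  41  41  41  50  62  80  93 106 109 111 110 110 110]
```

Request:
servo_tool:
  plan:
    - [[0.001, 0.0022, 0.015, 0, 0, 0.3], [0.001, 0.0022, 0.03, 0, 0, 0.3], [0.001, 0.0022, 0.034, 0, 0, 0.3], [0.001, 0.0022, 0.034, 0, 0, 0.3]]

```text
clock: 30.12
tcp_pos: [403.7, -267.3, 57.4]
eef_rot: [2.298, -2.142, -0.003]
ft_force: [-0.7, 0.8, -1.7]
grip_width: 49.3
finger_force: 63.8
```

```bash
python3 - <<'E'
from h import *
print(go(404.3,-268.2,50,-176))
E
```

```text
(array([ 0.001 , -0.0005,  0.0074]), array([0.1, 0.1, 0. ]))
```

Request:
servo_tool:
  plan:
    - [[0.0008, -0.0005, 0.002, 0, 0, 0], [0.0008, -0.0005, 0.004, 0, 0, 0], [0.0008, -0.0005, 0.007, 0, 0, 0], [0.0008, -0.0005, 0.007, 0, 0, 0]]

```text
clock: 30.62
tcp_pos: [405.2, -268.6, 52.3]
eef_rot: [-2.298, 2.142, -0.001]
ft_force: [-2.1, 3.7, 7.0]
grip_width: 49.1
finger_force: 64.8
```

Request:
servo_tool:
  plan:
    - [[0, 0, 0.001, 0, 0, 0], [0, 0, 0.003, 0, 0, 0], [0, 0, 0.004, 0, 0, 0], [0, 0, 0.004, 0, 0, 0]]

```text
clock: 31.12
tcp_pos: [405.7, -268.7, 50.1]
eef_rot: [-2.298, 2.141, -0.001]
ft_force: [-5.6, 7.0, 16.0]
grip_width: 49.1
finger_force: 66.3
```

Request:
servo_tool:
  plan:
    - [[0, 0, -0.004, 0, 0, 0], [-0.0015, 0.001, -0.004, 0, 0, 0], [-0.0015, 0.001, -0.002, 0, 0, 0], [-0.0015, 0.001, 0, 0, 0, 0], [-0.0015, 0.001, 0, 0, 0, 0]]

```text
clock: 31.75
tcp_pos: [403.9, -266.8, 47.1]
eef_rot: [-2.298, 2.142, -0.0]
ft_force: [2.4, 2.1, 0.7]
grip_width: 49.4
finger_force: 64.6
```

Dropped in freely (force gone). Press on.

Request:
servo_tool:
  plan:
    - [[0, 0, 0.002, 0, 0, 0], [0, 0, 0.004, 0, 0, 0], [0, 0, 0.006, 0, 0, 0], [0, 0, 0.006, 0, 0, 0]]

```text
clock: 32.25
tcp_pos: [404.1, -267.1, 44.0]
eef_rot: [-2.298, 2.142, 0.003]
ft_force: [-7.0, 8.3, 23.3]
grip_width: 49.4
finger_force: 67.0
```

Request:
servo_tool:
  plan:
    - [[0, 0, -0.004, 0, 0, 0], [0, 0, -0.005, 0, 0, 0], [0, 0, -0.005, 0, 0, 0], [0, 0, -0.005, 0, 0, 0]]
  fingers: 0.26

```text
clock: 32.75
tcp_pos: [403.3, -266.8, 45.8]
eef_rot: [2.298, -2.142, -0.001]
ft_force: [0.2, 0.6, 1.1]
grip_width: 63.6
finger_force: 0.0
```

Request:
servo_tool:
  plan:
    - [[0, 0, -0.02, 0, 0, 0], [0, 0, -0.04, 0, 0, 0], [0, 0, -0.06, 0, 0, 0], [0, 0, -0.06, 0, 0, 0]]

```text
clock: 33.25
tcp_pos: [404.6, -267.8, 107.7]
eef_rot: [-2.298, 2.142, -0.006]
ft_force: [0.2, 0.0, 0.7]
grip_width: 63.0
finger_force: 0.0
```

Request:
servo_tool:
  plan:
    - [[0, 0, 0, 0, 0, 0], [0, 0, 0.02, 0, 0, 0], [0, 0, 0.035, 0, 0, 0], [0, 0, 0.04, 0, 0, 0], [0, 0, 0.043, 0, 0, 0], [0, 0, 0.045, 0, 0, 0], [0, 0, 0.047, 0, 0, 0], [0, 0, 0.047, 0, 0, 0]]
  fingers: 0.7

```text
clock: 34.25
tcp_pos: [403.7, -267.0, 59.4]
eef_rot: [-2.298, 2.142, -0.001]
ft_force: [0.4, 0.1, 0.6]
grip_width: 25.6
finger_force: 0.0
```

Request:
servo_tool:
  plan:
    - [[0, 0, 0.002, 0, 0, 0], [0, 0, 0.004, 0, 0, 0], [0, 0, 0.006, 0, 0, 0], [0, 0, 0.008, 0, 0, 0], [0, 0, 0.008, 0, 0, 0]]

```text
clock: 34.88
tcp_pos: [404.3, -267.4, 58.1]
eef_rot: [2.298, -2.141, -0.006]
ft_force: [-19.3, 15.7, 48.3]
grip_width: 25.0
finger_force: 24.0
```

Pliers home (top of grips stops at the same height, 48 N). Now round to behind the bar.

Request:
servo_tool:
  plan:
    - [[0, 0, -0.05, 0, 0, 0], [0, 0, -0.1, 0, 0, 0], [0, 0, -0.14, 0, 0, 0], [-0.008, -0.06, -0.14, 0, 0, 0], [-0.016, -0.12, -0.14, 0, 0, 0], [-0.024, -0.18, -0.14, 0, 0, 0], [-0.032, -0.235, -0.14, 0, 0, 0], [-0.034, -0.259, -0.14, 0, 0, 0]]
  fingers: 1

```text
clock: 35.88
tcp_pos: [662.0, -213.7, 190.8]
eef_rot: [-2.3, 2.14, -0.0]
ft_force: [-0.7, -0.1, 0.7]
grip_width: 0.4
finger_force: 0.0
```

```bash
python3 - <<'E'
from h import *
o=bot.get_obs();print(o['tcp_pos'],np.round(o['joint_positions'],2),go(662,-309,195,-176))
im,d=shot('top'); P=cloud('top',d); s,ds=shot('side'); Q=cloud('side',ds)
for W,n in((P,'top'),(Q,'side')):
    q=W.reshape(-1,3); q=q[(abs(q[:,0]-621)<40)&(abs(q[:,1]+309)<25)&(q[:,2]>60)&(q[:,2]<240)]
    for z in range(70,230,20):
        k=q[abs(q[:,2]-z)<10]; 
        if len(k): print(n,z,len(k),np.median(k,0).round(1))
P2=P[...,2]
# castings and pliers heights, top view
a=np.radians(4); ex=np.array([np.cos(a),np.sin(a)]); ey=np.array([-ex[1],ex[0]])
for nm,C in(('tee',[471.9,-261.9]),('link',[521.8,-258.4]),('pl',[404.2,-266.6])):
    for y in(-60,-30,0,30,60):
        m=(abs((P[...,:2]-C)@ey-y)<6)&(abs((P[...,:2]-C)@ex)<6); print(nm,y,m.sum(),np.median(P2[m]).round(1) if m.any() else '')
E
```

```text
[ 662.02383543 -213.66704591  190.76480762] [-0.39  0.26  1.6   0.    1.28  2.68] (array([ 0.0951,  0.0069, -0.0042]), array([-0. ,  0. ,  0.1]))
side 70 30 [ 622.2 -309.    71. ]
side 90 29 [ 622.1 -308.1   88.6]
side 110 32 [ 624.3 -307.9  111.8]
side 130 31 [ 626.2 -309.2  131.2]
side 150 32 [ 626.4 -307.6  150.8]
side 170 33 [ 628.4 -308.7  171.9]
side 190 34 [ 629.4 -307.4  191.6]
side 210 48 [ 631.3 -307.9  214.4]
tee -60 0 
tee -30 0 
tee 0 0 
tee 30 0 
tee 60 0 
link -60 0 
link -30 0 
link 0 0 
link 30 0 
link 60 7 521.5
pl -60 0 
pl -30 0 
pl 0 0 
pl 30 0 
pl 60 0
```

Request:
servo_tool:
  plan:
    - [[0.05, 0.004, -0.003, 0, 0, 0], [0.0955, 0.007, -0.003, 0, 0, 0], [0.0955, 0.007, -0.003, 0, 0, 0], [0.0955, 0.007, -0.003, 0, 0, 0]]

```text
clock: 36.48
tcp_pos: [658.5, -310.6, 194.3]
eef_rot: [-2.297, 2.143, 0.001]
ft_force: [0.3, 0.0, 0.5]
grip_width: -0.1
finger_force: 0.0
```

```bash
python3 - <<'E'
from h import *
o=bot.get_obs();print(o['tcp_pos'])
for w in[(636,-311,194),(612,-312,192),(589,-313,187),(555,-315,169),(527,-317.5,141),(512,-318.5,113),(506,-319,94)]: print(go(*w,-176)[0])
E
```

```text
[ 658.5035593  -310.61025099  194.30022747]
[-0.0012  0.0225  0.0003]
[-0.0018  0.0465  0.0023]
[-0.0024  0.0695  0.0073]
[-0.0028  0.1036  0.0253]
[-0.0022  0.1317  0.0533]
[-0.0023  0.1467  0.0813]
[-0.0022  0.1527  0.1003]
```

Request:
servo_tool:
  plan:
    - [[-0.0012, 0.0225, 0.0003, 0, 0, 0], [-0.0018, 0.0465, 0.0023, 0, 0, 0], [-0.0024, 0.0695, 0.0073, 0, 0, 0], [-0.0026, 0.087, 0.016, 0, 0, 0], [-0.0028, 0.1036, 0.0253, 0, 0, 0], [-0.0024, 0.118, 0.039, 0, 0, 0], [-0.0022, 0.1317, 0.0533, 0, 0, 0], [-0.0022, 0.1317, 0.0533, 0, 0, 0]]

```text
clock: 37.48
tcp_pos: [526.1, -316.3, 138.9]
eef_rot: [2.298, -2.142, -0.006]
ft_force: [0.6, -0.1, -0.1]
grip_width: 0.1
finger_force: 0.0
```

Request:
servo_tool:
  plan:
    - [[0, 0.008, 0.014, 0, 0, 0], [0, 0.015, 0.028, 0, 0, 0], [0, 0.018, 0.038, 0, 0, 0], [0, 0.021, 0.047, 0, 0, 0], [0, 0.021, 0.047, 0, 0, 0]]

```text
clock: 38.1
tcp_pos: [506.1, -318.7, 92.6]
eef_rot: [2.298, -2.142, -0.004]
ft_force: [1.0, 0.3, -0.3]
grip_width: -0.2
finger_force: 0.0
```

```bash
python3 - <<'E'
from h import *
print(bot.get_obs()['tcp_pos']); s,ds=shot('side'); Q=cloud('side',ds).reshape(-1,3)
q=Q[(Q[:,0]>430)&(Q[:,0]<640)&(abs(Q[:,1]+314-(Q[:,0]-540)*.07)<9)&(Q[:,2]>40)&(Q[:,2]<150)]
for x in range(440,640,12):
    k=q[abs(q[:,0]-x)<6]
    if len(k): print(x,len(k),np.median(k,0).round(1))
E
```

```text
[ 506.12226159 -318.67125112   92.57965901]
440 6 [ 439.4 -326.3   49.3]
452 6 [ 453.  -327.1   75.3]
464 1 [ 464.  -326.3   74.9]
476 1 [ 477.4 -320.1   41.4]
500 1 [ 505.1 -320.1   64.9]
512 38 [ 513.6 -315.6   81.2]
524 37 [ 521.1 -317.5   83.2]
536 26 [ 535.7 -315.3   65. ]
548 28 [ 548.5 -313.6   64. ]
560 26 [ 559.9 -311.9   59.6]
572 16 [ 572.  -313.2   54.9]
584 18 [ 583.8 -311.5   54.1]
596 19 [ 595.8 -309.    50.7]
608 14 [ 606.  -311.5   49.1]
620 28 [ 619.9 -308.3   46.4]
632 1 [ 627.2 -299.4   47.2]
```

Request:
servo_tool:
  plan:
    - [[0, 0, -0.03, 0, 0, 0], [0, 0.02, -0.035, 0, 0, 0], [0, 0.043, -0.03, 0, 0, 0], [0, 0.043, -0.02, 0, 0, 0], [0, 0.043, -0.02, 0, 0, 0]]

```text
clock: 38.78
tcp_pos: [463.9, -321.7, 112.9]
eef_rot: [-2.298, 2.142, 0.002]
ft_force: [-0.4, -1.0, -1.0]
grip_width: -0.2
finger_force: 0.0
```

Request:
servo_tool:
  plan:
    - [[0, 0, 0.008, 0, 0, 0], [0, 0, 0.014, 0, 0, 0], [0, 0, 0.02, 0, 0, 0], [0, 0, 0.025, 0, 0, 0], [0, 0, 0.028, 0, 0, 0], [0, 0, 0.03, 0, 0, 0], [0, 0, 0.03, 0, 0, 0]]

```text
clock: 39.65
tcp_pos: [464.0, -322.1, 83.9]
eef_rot: [-2.298, 2.142, -0.0]
ft_force: [0.6, -0.4, -0.9]
grip_width: -0.0
finger_force: 0.0
```

Request:
servo_tool:
  plan:
    - [[0, 0, 0.003, 0, 0, 0], [0, 0, 0.006, 0, 0, 0], [0, 0, 0.009, 0, 0, 0], [0, 0, 0.011, 0, 0, 0], [0, 0, 0.013, 0, 0, 0], [0, 0, 0.013, 0, 0, 0]]

```text
clock: 40.4
tcp_pos: [464.0, -322.3, 70.9]
eef_rot: [2.298, -2.142, 0.001]
ft_force: [-1.1, -0.4, 1.8]
grip_width: 0.2
finger_force: 0.7
```

Request:
servo_tool:
  plan:
    - [[0, 0, 0.001, 0, 0, 0], [0, 0, 0.002, 0, 0, 0], [0, 0, 0.003, 0, 0, 0], [0, 0, 0.004, 0, 0, 0], [0, 0, 0.004, 0, 0, 0]]

```text
clock: 41.02
tcp_pos: [464.1, -322.1, 68.2]
eef_rot: [-2.298, 2.142, 0.001]
ft_force: [-3.4, 2.4, 9.7]
grip_width: -0.1
finger_force: 4.5
```

Request:
servo_tool:
  plan:
    - [[0, 0, 0.001, 0, 0, 0], [0, 0, 0.002, 0, 0, 0], [0, 0, 0.003, 0, 0, 0], [0, 0, 0.003, 0, 0, 0]]

```text
clock: 41.52
tcp_pos: [464.2, -322.3, 67.6]
eef_rot: [2.298, -2.141, -0.002]
ft_force: [-8.8, 7.0, 22.0]
grip_width: 0.3
finger_force: 11.4
```

Request:
servo_tool:
  plan:
    - [[0, 0, -0.03, 0, 0, 0], [0, 0, -0.07, 0, 0, 0], [0, 0, -0.12, 0, 0, 0], [0.0, -0.05, -0.15, 0, 0, 0], [-0.05, -0.05, -0.15, 0, 0, 0], [-0.1, -0.05, -0.15, 0, 0, 0], [-0.16, -0.05, -0.15, 0, 0, 0], [-0.2, -0.05, -0.15, 0, 0, 0]]

```text
clock: 42.52
tcp_pos: [499.2, -116.8, 213.4]
eef_rot: [-2.299, 2.141, 0.001]
ft_force: [1.0, -0.8, 0.5]
grip_width: 0.2
finger_force: 0.0
```

Request:
servo_tool:
  plan:
    - [[-0.06, 0, 0, 0, 0, 0], [-0.12, 0, 0, 0, 0, 0], [-0.18, 0, 0, 0, 0, 0], [-0.2, 0, 0, 0, 0, 0]]

```text
clock: 43.02
tcp_pos: [481.6, 27.9, 211.0]
eef_rot: [-2.336, 2.034, 0.047]
ft_force: [1.0, -0.2, 0.9]
grip_width: -0.1
finger_force: 0.0
```

```bash
python3 - <<'E'
from h import *
s,ds=shot('side'); Q=cloud('side',ds).reshape(-1,3); im,d=shot('top'); P=cloud('top',d).reshape(-1,3)
for W in(Q,P):
    q=W[(W[:,0]>430)&(W[:,0]<640)&(abs(W[:,1]+314-(W[:,0]-540)*.07)<6)&(W[:,2]>10)&(W[:,2]<150)]
    print([(x,np.percentile(k[:,2],75).round(1)) for x in range(440,640,16) if len(k:=q[abs(q[:,0]-x)<8])])
a=np.radians(4); ex=np.array([np.cos(a),np.sin(a)]); ey=np.array([-ex[1],ex[0]])
for nm,C in(('tee',[471.9,-261.9]),('link',[521.8,-258.4]),('pl',[404.2,-266.6])):
    print(nm,[(y,np.median(P[m][:,2]).round(1)) for y in(-100,-40,-20,20,50,60) if (m:=(abs((P[:,:2]-C)@ey-y)<6)&(abs((P[:,:2]-C)@ex)<6)).any()])
x=cv2.resize(im[190:302,380:480],(400,448),interpolation=cv2.INTER_CUBIC); y=cv2.resize(s[200:312,70:170],(400,448),interpolation=cv2.INTER_CUBIC)
cv2.imwrite('pics/fin.png',np.hstack([x,y])[:,:,::-1])
E
```

```text
[(440, np.float64(56.5)), (456, np.float64(50.2)), (472, np.float64(49.3)), (488, np.float64(48.1)), (504, np.float64(49.7)), (520, np.float64(49.2)), (536, np.float64(48.9)), (552, np.float64(48.9)), (568, np.float64(50.1)), (584, np.float64(49.5)), (600, np.float64(49.5)), (616, np.float64(48.4)), (632, np.float64(28.9))]
[(440, np.float64(54.2)), (456, np.float64(48.2)), (472, np.float64(46.7)), (488, np.float64(47.4)), (504, np.float64(47.3)), (520, np.float64(47.2)), (536, np.float64(47.2)), (552, np.float64(47.7)), (568, np.float64(47.5)), (584, np.float64(46.7)), (600, np.float64(46.8)), (616, np.float64(49.6)), (632, np.float64(33.5))]
tee [(-100, np.float64(27.0)), (-40, np.float64(33.3)), (-20, np.float64(36.4)), (20, np.float64(33.6)), (50, np.float64(35.5)), (60, np.float64(34.7))]
link [(-100, np.float64(30.6)), (-40, np.float64(34.4)), (-20, np.float64(36.4)), (20, np.float64(34.4)), (50, np.float64(31.5)), (60, np.float64(35.4))]
pl [(-100, np.float64(31.4)), (-40, np.float64(22.1)), (-20, np.float64(16.3)), (20, np.float64(22.0)), (50, np.float64(20.3)), (60, np.float64(21.8))]
```

View pics/fin.png

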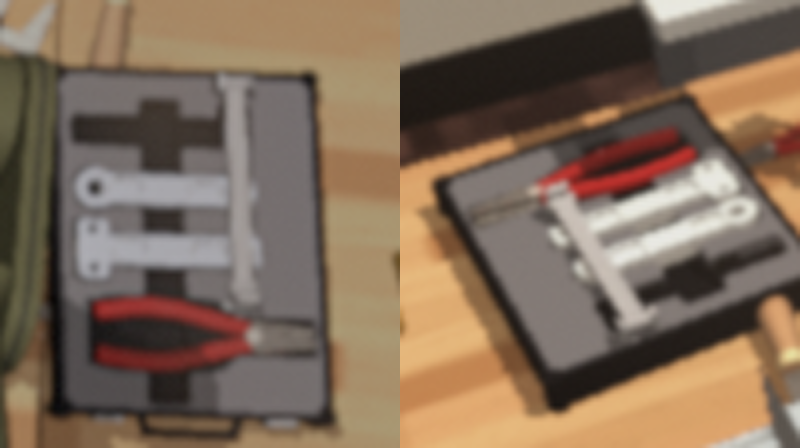

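The bar lies level over both castings (top at 47 mm along its whole length) with its lug under the catch at (240,295). The pliers lie in their cutout. Handing in.

```bash
python3 -c "
from plant import bot
print(bot.job_done())"
```

```text
the job is handed in; nothing more can be done
None
```

The job is handed in and was not scored on return: ejector lever right down, link and tee (no angle was present) and the red pliers pressed into their cutouts, and the hold-down bar level with its lug under the catch.

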